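# Load the carrier-gas purifier

### The job

Fill the open gas purifier with the two fresh cartridges from the grey case, one after the other, nose first, behind the one already started in the clear barrel. Lift each out of its bed, lay it on the two cradle rods in front of the mouth and let go, then take it again by its pull stub and slide it in, so that it pushes the ones before it deeper. Finish with all three end to end, fully home against the closed end, and leave everything else on the bench and the thin filter element in the case alone.

Things in the scene. Friction and masses are not known exactly. Their poses are not given: they have to be found in the camera images.
- barrel_mouth (a point): Centre of the purifier barrel's open mouth, 75 mm above the bench; x axis runs inwards along the level bore, z is up. Clear fixed tube, bore 45 mm with a flared lip, 62 mm wide over its aluminium collar, on a base plate 100 mm wide, 12 mm thick. Cartridges lie 2.5 mm below the bore's axis and slide against friction only, 1 to 2 N each.
- barrel_end (a point): Centre of the bore's closed end, 314 mm inside the mouth; same axes. With all three cartridges fully home the middles of their bodies lie 274, 158 and 42 mm inside the mouth: the tail face of the last body (from which its stub stands) is 2 mm inside the mouth and its stub stands out of it.
- cradle_mid (a point): Resting point on the loading cradle, 85 mm straight out of the mouth, 73.5 mm up; axes as the mouth's. Cradle: two level 8 mm rods, 20 mm between centres, from 10 to 196 mm in front of the mouth. A cartridge on them has its axis at this height, rod tops 18 mm below its axis. Middle laid here: nose 45 mm from the mouth, clear of the 36 mm stub of one just inside it.
- cart_a_mid (a point): Cartridge: white cylinder 38 mm thick between dark 40 mm end rings, 80 mm long, plus a dark pull stub 22 mm thick, 36 mm long in the middle of its tail face; 0.14 kg. Point: on the axis at mid-body (balance point); x axis from stub to nose. This one is already started in the barrel, nose inwards, body just inside the mouth.
- cart_b_mid (a point): Cartridge: white cylinder 38 mm thick between dark 40 mm end rings, 80 mm long, plus a dark pull stub 22 mm thick, 36 mm long in the middle of its tail face; 0.14 kg. Point: on the axis at mid-body (balance point); x axis from stub to nose. Fresh: lies level in the case, axis 38 mm above the bench. Same as c; either may go first.
- cart_c_mid (a point): Cartridge: white cylinder 38 mm thick between dark 40 mm end rings, 80 mm long, plus a dark pull stub 22 mm thick, 36 mm long in the middle of its tail face; 0.14 kg. Point: on the axis at mid-body (balance point); x axis from stub to nose. Fresh: lies level in the case, axis 38 mm above the bench. Same as b.
- cart_b_stub (a point): Centre of the pull stub of cartridge b, 58 mm behind mid-body on its axis; x axis from stub to nose.
- cart_c_stub (a point): Centre of the pull stub of cartridge c, 58 mm behind mid-body on its axis; x axis from stub to nose.
- case_mid (a point): Middle of the fixed grey case (140 x 262 mm, 52 mm high), 38 mm above the bench. Three beds along its x, at y = -90, 0, +90 mm, noses to +x; what lies in which varies. Case walls close in both ends and the stub of what lies there; only the middle 54 mm is free on both sides, over a finger scoop with its floor 6 mm above the bench.
- element_mid (a point): Middle of a thin white filter element (plain rod, 26 mm thick, 106 mm long, no stub) lying in the remaining bed of the case, axis 31 mm above the bench: not wanted, leave it.
- end_cap: Aluminium screw cap of the barrel, 76 mm wide and 30 mm high with a small brass nipple on top (42 mm in all), lying on the bench; origin under its centre. Leave it.
- wrench: Steel open-end wrench about 190 mm long lying on the bench; origin under it. Leave it.
- solvent_bottle: Amber glass bottle, 76 mm wide, 165 mm high, standing at the back; origin under its centre. Leave it.
- beaker: Glass beaker, 84 mm wide, 100 mm high, standing at the back; origin under its centre. Leave it.
- flowmeter: Dark hand-held gas flow meter, 160 x 75 x 30 mm, lying on the bench at the back; origin under its centre. Leave it.
Not all that is in view belongs to the job. What is shaped like the part that bears cart_c_mid but blue or orange is not meant. Leave any orange look-alike of the part that bears cart_b_mid alone.

How it is judged:
On the way, in this order (a step that is already met when the one before it is completed fails the run):
1. one fresh cartridge lies on the cradle rods in front of the mouth, nose towards it, let go (((x of cart_b_mid in the frame of barrel_mouth between -0.158 and -0.035 m and y of cart_b_mid in the frame of barrel_mouth between -0.008 and 0.008 m and z of cart_b_mid in the frame of barrel_mouth between -0.008 and 0.008 m and angle between the x axis of cart_b_mid and the x axis of barrel_mouth, either way round below 0.12 rad and x of barrel_mouth in the frame of cart_b_mid above 0 m and contact force between the fingers and cart_b below 0.1 N and linear speed of cart_b below 0.02 m/s) or (x of cart_c_mid in the frame of barrel_mouth between -0.158 and -0.035 m and y of cart_c_mid in the frame of barrel_mouth between -0.008 and 0.008 m and z of cart_c_mid in the frame of barrel_mouth between -0.008 and 0.008 m and angle between the x axis of cart_c_mid and the x axis of barrel_mouth, either way round below 0.12 rad and x of barrel_mouth in the frame of cart_c_mid above 0 m and contact force between the fingers and cart_c below 0.1 N and linear speed of cart_c below 0.02 m/s))), for 0.2 s.
2. it is taken again by its pull stub and slid nose first into the mouth (((x of cart_b_mid in the frame of barrel_mouth above -0.03 m and y of cart_b_mid in the frame of barrel_mouth between -0.008 and 0.008 m and z of cart_b_mid in the frame of barrel_mouth between -0.008 and 0.008 m and angle between the x axis of cart_b_mid and the x axis of barrel_mouth, either way round below 0.12 rad and contact force between the fingers and cart_b above 1.5 N and horizontal distance between the grasp point and cart_b_stub below 0.024 m) or (x of cart_c_mid in the frame of barrel_mouth above -0.03 m and y of cart_c_mid in the frame of barrel_mouth between -0.008 and 0.008 m and z of cart_c_mid in the frame of barrel_mouth between -0.008 and 0.008 m and angle between the x axis of cart_c_mid and the x axis of barrel_mouth, either way round below 0.12 rad and contact force between the fingers and cart_c above 1.5 N and horizontal distance between the grasp point and cart_c_stub below 0.024 m))), for 0.1 s.
3. with that one in the barrel, the other fresh cartridge lies on the cradle rods, nose towards the mouth, let go ((((x of cart_b_mid in the frame of barrel_mouth above 0.02 m and y of cart_b_mid in the frame of barrel_mouth between -0.008 and 0.008 m and z of cart_b_mid in the frame of barrel_mouth between -0.008 and 0.008 m and angle between the x axis of cart_b_mid and the x axis of barrel_mouth, either way round below 0.12 rad) and (x of cart_c_mid in the frame of barrel_mouth between -0.158 and -0.035 m and y of cart_c_mid in the frame of barrel_mouth between -0.008 and 0.008 m and z of cart_c_mid in the frame of barrel_mouth between -0.008 and 0.008 m and angle between the x axis of cart_c_mid and the x axis of barrel_mouth, either way round below 0.12 rad and x of barrel_mouth in the frame of cart_c_mid above 0 m and contact force between the fingers and cart_c below 0.1 N and linear speed of cart_c below 0.02 m/s)) or ((x of cart_c_mid in the frame of barrel_mouth above 0.02 m and y of cart_c_mid in the frame of barrel_mouth between -0.008 and 0.008 m and z of cart_c_mid in the frame of barrel_mouth between -0.008 and 0.008 m and angle between the x axis of cart_c_mid and the x axis of barrel_mouth, either way round below 0.12 rad) and (x of cart_b_mid in the frame of barrel_mouth between -0.158 and -0.035 m and y of cart_b_mid in the frame of barrel_mouth between -0.008 and 0.008 m and z of cart_b_mid in the frame of barrel_mouth between -0.008 and 0.008 m and angle between the x axis of cart_b_mid and the x axis of barrel_mouth, either way round below 0.12 rad and x of barrel_mouth in the frame of cart_b_mid above 0 m and contact force between the fingers and cart_b below 0.1 N and linear speed of cart_b below 0.02 m/s)))), for 0.2 s.
4. it too is taken again by its pull stub and slid nose first into the mouth ((((x of cart_b_mid in the frame of barrel_mouth above 0.02 m and y of cart_b_mid in the frame of barrel_mouth between -0.008 and 0.008 m and z of cart_b_mid in the frame of barrel_mouth between -0.008 and 0.008 m and angle between the x axis of cart_b_mid and the x axis of barrel_mouth, either way round below 0.12 rad) and (x of cart_c_mid in the frame of barrel_mouth above -0.03 m and y of cart_c_mid in the frame of barrel_mouth between -0.008 and 0.008 m and z of cart_c_mid in the frame of barrel_mouth between -0.008 and 0.008 m and angle between the x axis of cart_c_mid and the x axis of barrel_mouth, either way round below 0.12 rad and contact force between the fingers and cart_c above 1.5 N and horizontal distance between the grasp point and cart_c_stub below 0.024 m)) or ((x of cart_c_mid in the frame of barrel_mouth above 0.02 m and y of cart_c_mid in the frame of barrel_mouth between -0.008 and 0.008 m and z of cart_c_mid in the frame of barrel_mouth between -0.008 and 0.008 m and angle between the x axis of cart_c_mid and the x axis of barrel_mouth, either way round below 0.12 rad) and (x of cart_b_mid in the frame of barrel_mouth above -0.03 m and y of cart_b_mid in the frame of barrel_mouth between -0.008 and 0.008 m and z of cart_b_mid in the frame of barrel_mouth between -0.008 and 0.008 m and angle between the x axis of cart_b_mid and the x axis of barrel_mouth, either way round below 0.12 rad and contact force between the fingers and cart_b above 1.5 N and horizontal distance between the grasp point and cart_b_stub below 0.024 m)))), for 0.1 s.
At the end, for the whole second after the job is handed in: All three cartridges lie in the barrel end to end, noses inwards, at rest and let go, each within 5 mm of fully home (body middles 274, 158 and 42 mm inside the mouth): the started one deepest, the two fresh ones behind it in either order (x of cart_a_mid in the frame of barrel_mouth between 0.269 and 0.278 m and y of cart_a_mid in the frame of barrel_mouth between -0.008 and 0.008 m and z of cart_a_mid in the frame of barrel_mouth between -0.008 and 0.008 m and angle between the x axis of cart_a_mid and the x axis of barrel_mouth, either way round below 0.12 rad and x of barrel_mouth in the frame of cart_a_mid below 0 m and linear speed of cart_a below 0.01 m/s and (((x of cart_b_mid in the frame of barrel_mouth between 0.153 and 0.162 m and y of cart_b_mid in the frame of barrel_mouth between -0.008 and 0.008 m and z of cart_b_mid in the frame of barrel_mouth between -0.008 and 0.008 m and angle between the x axis of cart_b_mid and the x axis of barrel_mouth, either way round below 0.12 rad and x of barrel_mouth in the frame of cart_b_mid below 0 m and linear speed of cart_b below 0.01 m/s) and (x of cart_c_mid in the frame of barrel_mouth between 0.037 and 0.046 m and y of cart_c_mid in the frame of barrel_mouth between -0.008 and 0.008 m and z of cart_c_mid in the frame of barrel_mouth between -0.008 and 0.008 m and angle between the x axis of cart_c_mid and the x axis of barrel_mouth, either way round below 0.12 rad and x of barrel_mouth in the frame of cart_c_mid below 0 m and linear speed of cart_c below 0.01 m/s)) or ((x of cart_c_mid in the frame of barrel_mouth between 0.153 and 0.162 m and y of cart_c_mid in the frame of barrel_mouth between -0.008 and 0.008 m and z of cart_c_mid in the frame of barrel_mouth between -0.008 and 0.008 m and angle between the x axis of cart_c_mid and the x axis of barrel_mouth, either way round below 0.12 rad and x of barrel_mouth in the frame of cart_c_mid below 0 m and linear speed of cart_c below 0.01 m/s) and (x of cart_b_mid in the frame of barrel_mouth between 0.037 and 0.046 m and y of cart_b_mid in the frame of barrel_mouth between -0.008 and 0.008 m and z of cart_b_mid in the frame of barrel_mouth between -0.008 and 0.008 m and angle between the x axis of cart_b_mid and the x axis of barrel_mouth, either way round below 0.12 rad and x of barrel_mouth in the frame of cart_b_mid below 0 m and linear speed of cart_b below 0.01 m/s)))); the robot touches nothing.
It fails at once if the thin filter element is shifted in its bed by more than 20 mm (distance of element_mid from where it was at the start of the episode above 0.02 m).
It fails at once if the cap, wrench, bottle, beaker or flow meter is moved by more than 20 mm (distance of any of end_cap, wrench, solvent_bottle, beaker, flowmeter from where it was at the start of the episode above 0.02 m).
It also fails if it takes over 72 s, if anything falls off the work surface, if the arm or the gripper's body presses on something with over 40 N, if the wrist force passes 120 N, or if a joint passes its speed limit or range.

### The arm

A 7-joint arm with a two-finger parallel gripper is mounted at the origin on the work surface. World frame = base frame: x ahead of the robot, y to its left, z up, the work surface at z = 0. Lengths are in m, angles in rad, forces in N, time in s.
With the tool pointing down it reaches from about 0.4 to 0.9 m from the base axis. Payload 5.5 kg.
Tool frame: the origin (TCP) lies at the very end of the fingers, on their centre line; the grasp point (between the pads) lies ctrl.tcp_to_grasp behind it (ctrl.tcp_to_grasp is the distance from the TCP to the grasp point, in m); x points along the fingers, y is the direction in which the jaws open and shut, and the axes are right-handed (so a half turn about x gives the same grasp; the last joint's range is limited). The gripper opens to 92 mm and grips with 3 to 60 N. Pads are 19 mm wide; open, the fingers measure 130 mm over their backs; the gripper's body (75 mm by 190 mm) begins 47 mm behind the grasp point.
Start: joints at [1.542, 0.501, -0.427, 1.55, 0.221, 1.138, -0.21], TCP at [0.187, -0.623, 0.204] pointing down, gripper open.
Joint ranges: [-2.88, 2.88], [-0.31, 2.03], [-1.54, 1.56], [0.2, 2.42], [-1.41, 4.55], [0.19, 2.02], [-2.57, 2.57]. Speed limits (rad/s): [2.57, 2.57, 3.14, 3.14, 3.14, 3.14, 3.14].

### API

Orientations are given as a unit quaternion [w, x, y, z].
In Python, from station import monitor, eyes, ctrl gives the robot as it stands. The module is installed in compiled form; this text tells all that it offers.
- The arm moves only by the tool send_rows, never from a script. Its arguments are lists of equal length, an entry for each row: "delta_pos": the shift along the tool's x, y, z in cm, a list of three; "angular": the turn, a rotation vector about the tool's x, y, z in rad, a list of three; "gripper": the opening, from 0 (shut) to 1 (fully open). In form: {"delta_pos": [[tx, ty, tz], ...], "angular": [[ax, ay, az], ...], "gripper": [gripper, ...]}. A call has 1 to 12 rows; each row shifts and turns the pose as measured when the row begins, along the tool's axes as they then stand; what a row does not reach is not made up. A row lasts 1/10 s, in which the tool goes at most 50 mm and 8.59 degrees, less where a joint would pass 70% of its speed; a pose out of reach is approached as far as the arm can. A call with a gripper value outside its range is refused whole. The fingers move at their own pace and stop on an object; "grip_force" is the grip in N (left out, the last holds). Time passes only in rows, so rows that do not move let the fingers close. It gives the time, the measured TCP pose, the force and the opening at its end, in the units of the state.
- monitor.sense(): the state, without advancing time (a new reading comes with each control period).
- eyes.read_camera(name): name is "scene" or "top" or "wrist"; returns the picture (420x560x3 uint8, blue, green, red); there is no depth.
- eyes.camera_params(name): a dict with "intrinsics" (3x3 intrinsics, pixels), "rvec" (rotation vector, rad) and "tvec" (3), from world to camera coordinates, as OpenCV has them. Camera axes: x right, y down, z forward; pixel columns grow to the right and rows downward; lengths in m; the calibration is good to about 2 mm. A picture is of the moment at which its call begins: read the wrist's pose just before it. camera_params takes no time and is no camera call; for the wrist camera it gives the pose at the moment of the call.
- ctrl.sign_off(): hands the job in, once; it reports no verdict.
The state is a dict: "time": time; "qpos": joint angles; "dq": joint speeds; "tau": joint torques, N m; "position": TCP position; "eef_rot": TCP orientation; "ft_force": force on the tool from outside, world axes, zero at the start; "wrist_torque": the same for the moment, N m; "gripper_width": finger opening in m.
Only numpy, scipy, OpenCV 4.12 (cv2) and the standard library are available. Lean on these libraries where they do the work, as an engineer would, in place of code of your own. Each camera call takes 0.05 s, during which the arm holds its last target. There are 200 camera calls.

## Working session

There is one attempt and no reset: what is moved stays moved. The work goes in short steps, Python scripts to look and compute and a tool call to move; the robot and the scene stay as the last step left them, time stands still between calls to the robot, and variables do not carry over. Pictures are saved under pics/ and viewed, about 8 in all and at most 12, crops included, and the job is handed in when it is done.

Besides the shell and the picture viewer there is one more tool, called after "Call:" as name(argument=value, ...) on one line, values as JSON. send_rows: Moves the arm, as the interface text tells. Its arguments: {"type":"object","properties":{"delta_pos":{"type":"array","items":{"type":"array","items":{"type":"number"}}},"angular":{"type":"array","items":{"type":"array","items":{"type":"number"}}},"gripper":{"type":"array","items":{"type":"number"}},"grip_force":{"type":"number"}},"required":["delta_pos","angular","gripper"]}

```bash
mkdir -p pics; ls; cat > h.py <<'E'
import numpy as np, cv2
from station import monitor, eyes, ctrl
def snap(n,f):
    p=eyes.camera_params(n); im=eyes.read_camera(n); cv2.imwrite('pics/'+f,im); return im,p
def ray(p,uv):
    K=np.array(p['intrinsics']);R=cv2.Rodrigues(np.array(p['rvec'],float))[0];t=np.array(p['tvec'],float).ravel()
    d=R.T@np.linalg.inv(K)@np.array([uv[0],uv[1],1.]); return -R.T@t,d
def onz(p,uv,z):
    c,d=ray(p,uv); return c+d*(z-c[2])/d[2]
def proj(p,X):
    return cv2.projectPoints(np.array(X,float).reshape(-1,3),np.array(p['rvec'],float),np.array(p['tvec'],float),np.array(p['intrinsics'],float),None)[0].reshape(-1,2)
def Rq(q):
    from scipy.spatial.transform import Rotation as Ro
    return Ro.from_quat([q[1],q[2],q[3],q[0]]).as_matrix()
E
python3 - <<'E'
from h import *
s=monitor.sense(); print(s['time'],s['position'],Rq(s['eef_rot']).round(3),s['gripper_width'],ctrl.tcp_to_grasp)
a,p=snap('top','top0.png'); b,q=snap('scene','sc0.png')
np.save('top_p.npy',p,allow_pickle=True)
for x in(p,q): print(x, ray(x,(280,210)))
E
```

```text
pics
0.0 [ 0.18672166 -0.62184856  0.2033876 ] [[-0.     0.288 -0.958]
 [ 0.002 -0.958 -0.288]
 [-1.    -0.002 -0.   ]] 0.09175393727699986 0.0188
{'intrinsics': array([[390.91001599,   0.        , 275.49407232],
       [  0.        , 390.91001599, 209.94717985],
       [  0.        ,   0.        ,   1.        ]]), 'rvec': array([ 2.18129808, -2.16509245,  0.06595592]), 'tvec': array([0.02487699, 0.52770807, 1.1294485 ])} (array([0.43787841, 0.00848221, 1.16744984]), array([ 0.07787811,  0.00614751, -0.99701058]))
{'intrinsics': array([[450.96865342,   0.        , 280.83933588],
       [  0.        , 450.96865342, 209.09993625],
       [  0.        ,   0.        ,   1.        ]]), 'rvec': array([ 2.12008146,  0.58248969, -0.30111016]), 'tvec': array([-0.45953576, -0.08676311,  1.48990129])} (array([ 1.04217174, -0.85770757,  0.78531686]), array([-0.4181374 ,  0.70242164, -0.57599688]))
```

View pics/top0.png

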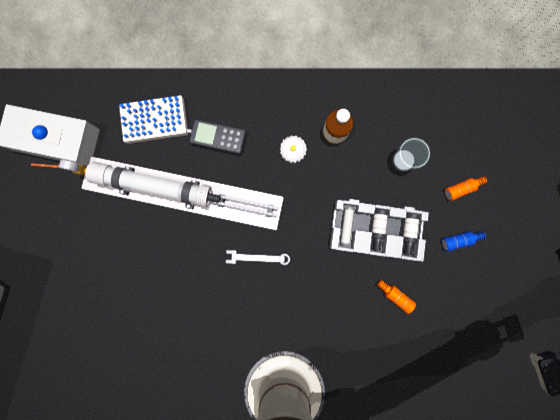

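View pics/sc0.png

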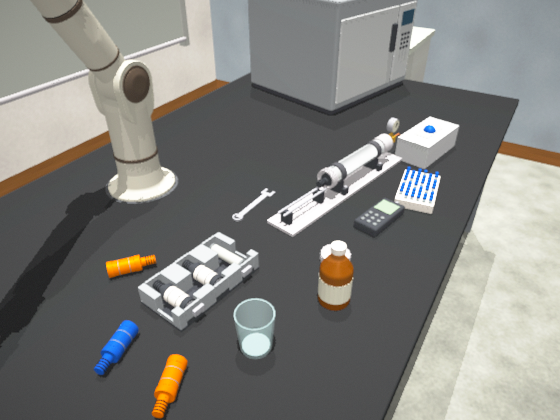

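The cartridge candidates in the top view are the white pair in the case at (381,230) and (411,230), the thin element at (347,225), which I leave, the orange look-alikes at (465,188) and (398,297), and the blue one at (463,241). I choose the two white ones and will check them in a close crop.

```bash
python3 - <<'E'
from h import *
im=cv2.imread('pics/top0.png')
a=cv2.resize(im[190:270,320:440],None,fx=6.5,fy=6.5,interpolation=cv2.INTER_CUBIC)[:,:780]
b=cv2.resize(im[150:235,70:290],(780,301),interpolation=cv2.INTER_CUBIC)
a=cv2.resize(a,(440,293))
c=np.zeros((600,780,3),np.uint8);c[:293,:440]=a;c[299:600]=b
cv2.imwrite('pics/c1.png',c)
E
```

```text
(no output)
```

View pics/c1.png

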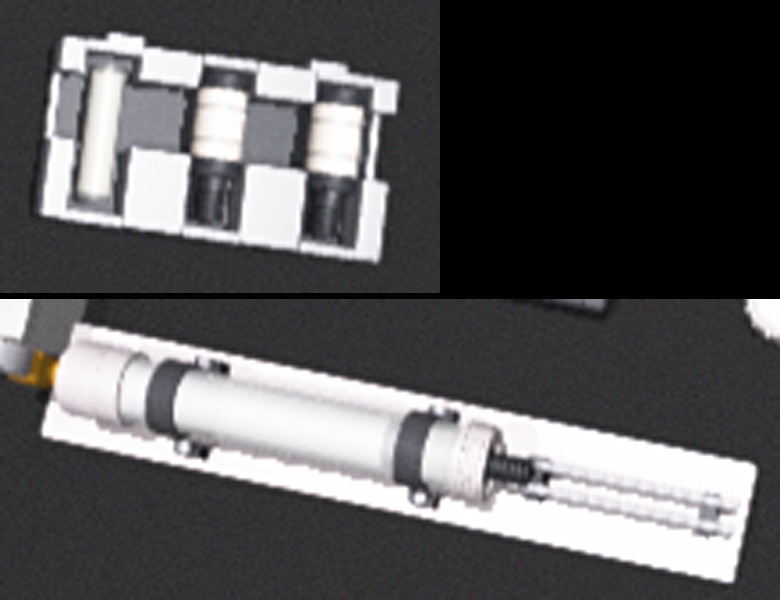

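```bash
cat > m.py <<'E'
from h import *
im=cv2.imread('pics/top0.png'); p=eyes.camera_params('top')
def rect(x0,y0,x1,y1,f,z):
    m=np.zeros(im.shape[:2],np.uint8); m[y0:y1,x0:x1]=f(im[y0:y1,x0:x1].astype(int))*255
    c=max(cv2.findContours(m,0,2)[0],key=cv2.contourArea)
    X=np.array([onz(p,q,z)[:2] for q in c[:,0]])
    return cv2.minAreaRect((X*1000).astype(np.float32)),X
bright=lambda a:a.min(2)>150
r,X=rect(80,150,290,235,lambda a:a.min(2)>120,0.012); print('plate',r)
r,X=rect(325,190,435,270,lambda a:a.min(2)>75,0.052); print('case',r)
warm=lambda a:(a[...,2]-a[...,0]>8)&(a[...,2]>150)
for b in((334,195,358,250),(368,200,394,250),(400,200,424,250)):
    r,X=rect(*b,warm,0.052); print('white',r)
E
python3 m.py
```

```text
plate ((579.04736328125, 310.19976806640625), (601.2022094726562, 102.39051818847656), 78.44107055664062)
case ((473.6446533203125, -265.778076171875), (268.8754577636719, 151.68553161621094), 82.52401733398438)
white ((483.4480895996094, -166.33912658691406), (4.461582660675049, 86.69110107421875), 81.96701049804688)
white ((490.55230712890625, -256.72613525390625), (16.26030921936035, 53.60924530029297), 79.90811157226562)
white ((479.77935791015625, -344.62091064453125), (15.254347801208496, 53.55949020385742), 79.5744400024414)
```

Call:
send_rows(delta_pos=[[-3.2,0,0],[-3.2,0,0],[-3.2,0,0],[0,-4,-2.6],[0,-4,-2.6],[0,-4,-2.6],[0,-4,-2.6],[0,-4,-2.6],[0,-4,-2.6],[0,-4,-2.6],[0,-4,-2.6],[0,-4,-2.6]], angular=[[0.14,0,0],[0.14,0,0],[0.14,0,0],[0,0,0],[0,0,0],[0,0,0],[0,0,0],[0,0,0],[0,0,0],[0,0,0],[0,0,0],[0,0,0]], gripper=[1,1,1,1,1,1,1,1,1,1,1,1], grip_force=30)

```text
time: 1.3
position: [0.4718, -0.2953, 0.2975]
eef_rot: [0.061, -0.702, 0.056, 0.708]
ft_force: [0.6, -0.2, 0.1]
gripper_width: 0.0918
```

```bash
python3 - <<'E'
from h import *
s=monitor.sense(); print(s['time'],s['position'],Rq(s['eef_rot']).round(3))
im,p=snap('wrist','w1.png'); print(p); np.save('w1.npy',p)
E
```

```text
1.3 [ 0.47182274 -0.29527782  0.29749106] [[-0.007 -0.165 -0.986]
 [ 0.008 -0.986  0.165]
 [-1.    -0.007  0.009]]
{'intrinsics': array([[342.8141423 ,   0.        , 281.58956308],
       [  0.        , 342.8141423 , 211.96328915],
       [  0.        ,   0.        ,   1.        ]]), 'rvec': array([-1.8900556 ,  2.22861383,  0.35838089]), 'tvec': array([-0.21237771,  0.42192408,  0.63845985])}
```

View pics/w1.png

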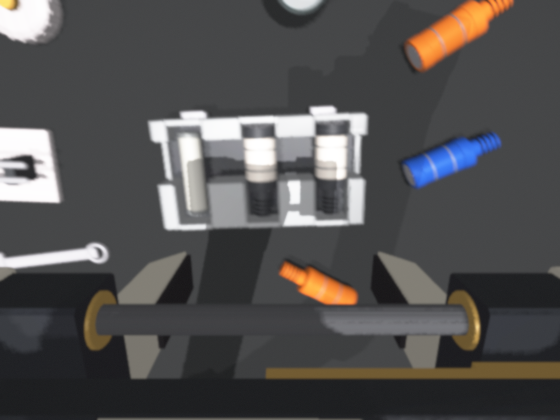

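The wrist view shows cartridge b at (261,165), c at (332,160) and the element at (192,172), with stubs towards the robot. I'll measure the white bands next.

```bash
python3 - <<'E'
from h import *
im=cv2.imread('pics/w1.png').astype(int); p=np.load('w1.npy',allow_pickle=True).item()
for n,x0,x1 in(('b',240,283),('c',311,354)):
    s=im[110:225,x0:x1]; 
    print(n,'col prof', s[:, (x1-x0)//2-6:(x1-x0)//2+6].mean((1,2)).astype(int).tolist())
    print('row prof', s[45:60].mean((0,2)).astype(int).tolist(), (s[45:60,:,2]-s[45:60,:,0]).mean(0).astype(int).tolist())
# axis points of candidate at several pixels
for uv in((261,135),(261,160),(261,180),(332,135),(332,155),(332,180)): print(uv,onz(p,uv,.057).round(4),onz(p,uv,.038).round(4))
E
```

```text
b col prof [63, 63, 63, 65, 82, 126, 184, 230, 247, 251, 251, 245, 226, 187, 149, 130, 123, 122, 121, 121, 122, 123, 123, 123, 123, 124, 133, 162, 213, 245, 253, 254, 254, 254, 254, 254, 254, 254, 253, 252, 252, 253, 254, 254, 254, 254, 254, 254, 254, 254, 254, 254, 254, 253, 245, 225, 213, 210, 206, 196, 183, 178, 186, 200, 209, 212, 212, 212, 211, 206, 190, 162, 124, 90, 72, 68, 68, 67, 67, 66, 66, 65, 65, 64, 65, 64, 64, 63, 61, 57, 52, 52, 55, 56, 53, 51, 53, 55, 54, 51, 51, 54, 54, 52, 53, 64, 78, 90, 97, 100, 102, 110, 125, 140, 149]
row prof [100, 100, 101, 110, 131, 158, 184, 205, 219, 226, 230, 233, 235, 237, 238, 239, 240, 241, 241, 241, 241, 240, 239, 238, 237, 236, 234, 232, 230, 229, 226, 220, 211, 197, 176, 151, 126, 102, 88, 84, 86, 90, 95] [-4, -4, -4, -1, 2, 8, 10, 10, 9, 8, 7, 7, 6, 6, 6, 5, 5, 4, 4, 4, 4, 4, 5, 5, 5, 5, 5, 6, 6, 7, 7, 8, 10, 11, 12, 8, 4, 0, -2, -4, -4, -4, -4]
c col prof [219, 218, 217, 222, 230, 237, 242, 244, 238, 223, 192, 158, 135, 125, 120, 117, 115, 115, 115, 117, 119, 118, 115, 114, 133, 178, 227, 249, 254, 254, 254, 254, 254, 254, 254, 254
[... 405 characters left out ...]
86, 198, 204, 209, 213, 217, 220, 221, 223, 224, 226, 227, 227, 226, 225, 225, 224, 226, 236, 248, 252, 253, 252, 251, 248, 243, 230, 209, 181, 156, 141, 137, 132, 125, 126, 145] [-3, -3, -1, 2, 6, 9, 11, 11, 11, 10, 10, 9, 8, 8, 8, 8, 8, 7, 7, 7, 7, 8, 8, 7, 7, 6, 3, 2, 1, 2, 2, 4, 6, 9, 9, 7, 0, -3, -5, -6, -5, -4, -4]
(261, 135) [ 0.5208 -0.2774  0.057 ] [ 0.5193 -0.2759  0.038 ]
(261, 160) [ 0.4913 -0.2719  0.057 ] [ 0.4885 -0.2702  0.038 ]
(261, 180) [ 0.4668 -0.2674  0.057 ] [ 0.4628 -0.2654  0.038 ]
(332, 135) [ 0.5069 -0.3612  0.057 ] [ 0.5048 -0.3635  0.038 ]
(332, 155) [ 0.4832 -0.3584  0.057 ] [ 0.48   -0.3605  0.038 ]
(332, 180) [ 0.4523 -0.3546  0.057 ] [ 0.4477 -0.3566  0.038 ]
```

Call:
send_rows(delta_pos=[[0,-1.4,-0.8],[0,-1.3,-0.8],[4.5,0,0],[4.5,0,0],[4.5,0,0],[4.5,0,0],[0,0,0]], angular=[[-0.044,0.008,0.007],[0,0,0],[0,0,0],[0,0,0],[0,0,0],[0,0,0],[0,0,0]], gripper=[0.78,0.78,0.78,0.78,0.78,0.78,0.78])

```text
time: 2.05
position: [0.5033, -0.2534, 0.1134]
eef_rot: [-0.036, 0.709, -0.032, -0.704]
ft_force: [-1.4, 0.7, -0.1]
gripper_width: 0.0716
```

```bash
cat >> h.py <<'E'
def go(x,y,z,yaw=None):
    "tool y heading yaw (deg); prints turn about tool axes and the shift in cm in the turned, upright tool axes"
    from scipy.spatial.transform import Rotation as Ro
    s=monitor.sense(); R=Rq(s['eef_rot'])
    cur=np.degrees(np.arctan2(R[1,1],R[0,1])); yaw=cur if yaw is None else yaw
    a=np.radians(yaw); X=np.array([0,0,-1.]);Y=np.array([np.cos(a),np.sin(a),0]);T=np.c_[X,Y,np.cross(X,Y)]
    print('t',round(s['time'],2),'pos',np.round(s['position'],4),'yaw %.2f'%cur,'w %.4f'%s['gripper_width'],'f',np.round(s['ft_force'],1))
    print('turn',Ro.from_matrix(R.T@T).as_rotvec().round(3),'shift cm',(T.T@(np.array([x,y,z])-s['position'])*100).round(2))
E
python3 - <<'E'
from h import *
go(.491,-.270,.019,-97)
im,p=snap('wrist','w2.png')
for n,c in(('b',(.491,-.270)),('c',(.481,-.359))): 
    u=np.array([np.cos(np.radians(-7)),np.sin(np.radians(-7))])
    for d in(-40,40,-76): 
        P=proj(p,[c[0]+u[0]*d/1e3,c[1]+u[1]*d/1e3,.058])[0]; cv2.circle(im,tuple(int(v) for v in P),2,(0,0,255),-1)
cv2.imwrite('pics/w2m.png',im)
E
```

```text
t 2.05 pos [ 0.5033 -0.2534  0.1134] yaw -95.45 w 0.0716 f [-1.4  0.7 -0.1]
turn [ 0.027 -0.007  0.006] shift cm [9.44 1.8  1.02]
```

View pics/w2m.png

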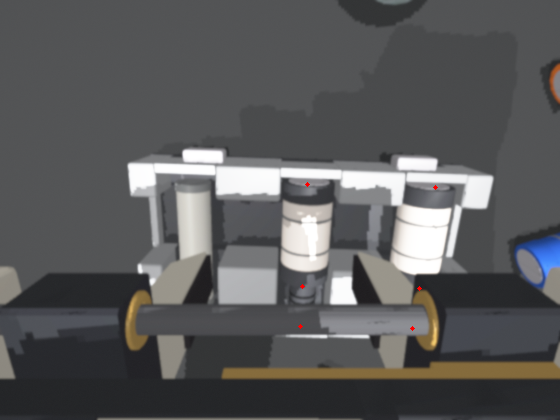

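Call:
send_rows(delta_pos=[[0,0.9,0.5],[0,0.9,0.5],[0,0,0],[2,0,0],[2,0,0],[0,0,0]], angular=[[0.027,-0.007,0.006],[0,0,0],[0,0,0],[0,0,0],[0,0,0],[0,0,0]], gripper=[0.78,0.78,0.78,0.78,0.78,0.78])

```text
time: 2.7
position: [0.5007, -0.2803, 0.0891]
eef_rot: [-0.041, 0.713, -0.051, -0.698]
ft_force: [-1.2, 0.2, -0.4]
gripper_width: 0.0715
```

```bash
python3 -c "
from h import *
go(.491,-.270,.019,-97)"
```

```text
t 2.7 pos [ 0.5007 -0.2803  0.0891] yaw -97.42 w 0.0715 f [-1.2  0.2 -0.4]
turn [-0.007 -0.023 -0.013] shift cm [ 7.01 -0.9   1.09]
```

Call:
send_rows(delta_pos=[[0,-0.9,1.1],[0,0,0],[0,0,0]], angular=[[-0.007,-0.023,-0.013],[0,0,0],[0,0,0]], gripper=[0.78,0.78,0.78])

```text
time: 3.0
position: [0.4923, -0.2704, 0.093]
eef_rot: [-0.043, 0.707, -0.044, -0.705]
ft_force: [0.1, 0.8, 0.3]
gripper_width: 0.0715
```

```bash
python3 -c "
from h import *
go(.491,-.270,.019,-97)"
```

```text
t 3.0 pos [ 0.4923 -0.2704  0.093 ] yaw -97.00 w 0.0715 f [0.1 0.8 0.3]
turn [-0.    -0.003 -0.001] shift cm [ 7.4  -0.02  0.13]
```

Call:
send_rows(delta_pos=[[1.8,0,0],[1.8,0,0],[1.8,0,0.1],[1.6,0,0],[0,0,0],[0,0,0]], angular=[[0,0,0],[0,0,0],[0,0,0],[0,0,0],[0,0,0],[0,0,0]], gripper=[0.78,0.78,0.78,0.78,0.78,0.78])

```text
time: 3.6
position: [0.4963, -0.2726, 0.0262]
eef_rot: [-0.041, 0.71, -0.045, -0.702]
ft_force: [0.6, 0.2, 0.8]
gripper_width: 0.0717
```

```bash
python3 -c "
from h import *
go(.491,-.270,.019,-97)"
```

```text
t 3.6 pos [ 0.4963 -0.2726  0.0262] yaw -97.00 w 0.0717 f [0.6 0.2 0.8]
turn [ 0.    -0.012 -0.006] shift cm [ 0.72 -0.19  0.56]
```

Call:
send_rows(delta_pos=[[0.7,-0.2,0.5],[0,0,0],[0,0,0],[0,0,0],[0,0,0],[0,0,0],[0,0,0]], angular=[[0,-0.012,-0.006],[0,0,0],[0,0,0],[0,0,0],[0,0,0],[0,0,0],[0,0,0]], gripper=[0.78,0.78,0,0,0,0,0])

```text
time: 4.3
position: [0.4934, -0.2709, 0.0215]
eef_rot: [-0.043, 0.707, -0.044, -0.705]
ft_force: [-0.5, 0.3, 1.0]
gripper_width: 0.0363
```

```bash
python3 -c "
from h import *
go(.491,-.270,.26,-97)"
```

```text
t 4.3 pos [ 0.4934 -0.2709  0.0215] yaw -97.00 w 0.0363 f [-0.5  0.3  1. ]
turn [-0.    -0.004 -0.001] shift cm [-23.85  -0.06   0.25]
```

Call:
send_rows(delta_pos=[[-1,0,0],[-2.5,0,0],[-4,0,0],[-4,0,0],[-4,0,0],[-4,0,0],[-4,0,0],[0,0,0],[0,0,0]], angular=[[0,0,0],[0,0,0],[0,0,0],[0,0,0],[-0.13,0,0],[-0.13,0,0],[-0.13,0,0],[0,0,0],[0,0,0]], gripper=[0,0,0,0,0,0,0,0,0])

```text
time: 5.2
position: [0.4905, -0.2683, 0.2685]
eef_rot: [-0.101, -0.7, -0.1, 0.7]
ft_force: [-0.3, 0.3, -2.1]
gripper_width: 0.0338
```

```bash
python3 -c "
from h import *
p=eyes.camera_params('top')
print(onz(p,(208.2,195.4),.09),onz(p,(277,211),.06))
go(.52,.06,.27,-11.6)"
```

```text
[0.56141541 0.21511088 0.09      ] [0.52147535 0.02381337 0.06      ]
t 5.2 pos [ 0.4905 -0.2683  0.2685] yaw -73.65 w 0.0338 f [-0.3  0.3 -2.1]
turn [-1.083e+00  1.000e-03  0.000e+00] shift cm [ -0.15  -3.71 -32.76]
```

```bash
python3 - <<'E'
from h import *
print(monitor.sense()['gripper_width'])
im,p=snap('scene','s2.png'); g=monitor.sense(); print(g['gripper_width'],g['position'])
u,v=proj(p,g['position'])[0]; print(u,v)
u,v=int(u),int(v); w,_=snap('wrist','w3.png')
c=np.zeros((420,800,3),np.uint8); c[:,:400]=cv2.resize(im[max(v-60,0):v+60,u-57:u+57],(400,420)); c[:,400:]=w[:, 80:480]
cv2.imwrite('pics/c2.png',c)
E
```

```text
0.03383775251918868
0.03393695606347927 [ 0.49102303 -0.26830834  0.26868404]
197.591769160152 194.75997093755066
```

View pics/c2.png

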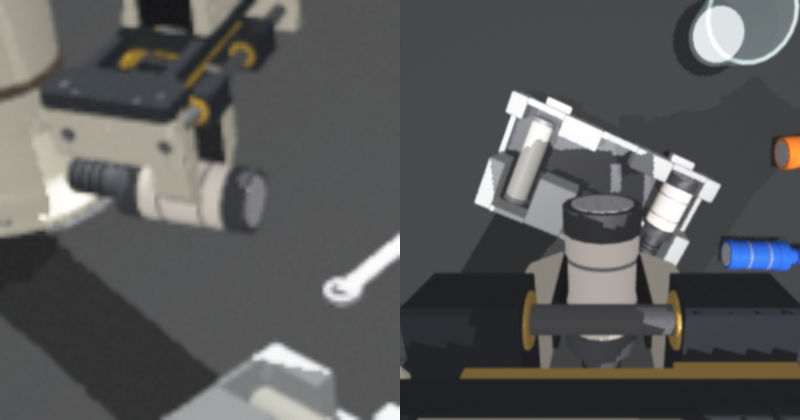

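```bash
python3 - <<'E'
from h import *
g=monitor.sense();p=eyes.camera_params('scene');a=np.radians(16.35);n=np.array([np.cos(a),np.sin(a),0])
for h in(0.005,.01,.0188): print(h,[proj(p,np.array(g['position'])+[0,0,h]+n*d)[0].round(1) for d in(.04,-.04,-.076)])
go(.52,.06,.27,-11.6)
E
```

```text
0.005 [array([215.3, 195.7]), array([179.6, 190.5]), array([163.9, 188.2])]
0.01 [array([215.1, 193.7]), array([179.3, 188.5]), array([163.5, 186.2])]
0.0188 [array([214.8, 190.1]), array([178.7, 184.9]), array([162.9, 182.6])]
t 5.3 pos [ 0.4906 -0.2681  0.2676] yaw -73.63 w 0.0343 f [-0.2 -0.2 -2.4]
turn [-1.083e+00  0.000e+00  1.000e-03] shift cm [ -0.24  -3.71 -32.73]
```

Call:
send_rows(delta_pos=[[0,0,0],[0,0,0],[0,0,0],[0,0,0],[0,0,0],[0,0,0],[0,0,0],[0,0,0],[0,0,0]], angular=[[-0.135,0,0],[-0.135,0,0],[-0.135,0,0],[-0.135,0,0],[-0.135,0,0],[-0.135,0,0],[-0.135,0,0],[-0.135,0,0],[0,0,0]], gripper=[0,0,0,0,0,0,0,0,0])

```text
time: 6.2
position: [0.481, -0.2628, 0.2514]
eef_rot: [-0.446, -0.537, -0.467, 0.543]
ft_force: [-0.2, 0.4, -0.9]
gripper_width: 0.0341
```

Call:
send_rows(delta_pos=[[0,0,-1],[0,0,-3],[0,-0.5,-4],[0,-0.6,-4],[0,-0.6,-4],[0,-0.6,-4],[0,-0.6,-4],[0,-0.6,-4],[0,-0.3,-3],[0,0,0],[0,0,0]], angular=[[0,0,0],[0,0,0],[0,0,0],[0,0,0],[0,0,0],[0,0,0],[0,0,0],[0,0,0],[0,0,0],[0,0,0],[0,0,0]], gripper=[0,0,0,0,0,0,0,0,0,0,0])

```text
time: 7.3
position: [0.495, 0.0685, 0.2514]
eef_rot: [-0.432, -0.545, -0.46, 0.552]
ft_force: [0.0, -0.6, -1.2]
gripper_width: 0.0341
```

```bash
python3 - <<'E'
from h import *
go(.53,.12,.27,-11.6)
im,p=snap('wrist','w4.png'); np.save('w4.npy',p)
E
```

```text
t 7.3 pos [0.495  0.0685 0.2514] yaw -11.76 w 0.0341 f [ 0.  -0.6 -1.2]
turn [-0.003 -0.017  0.038] shift cm [-1.86  2.4  -5.75]
```

View pics/w4.png

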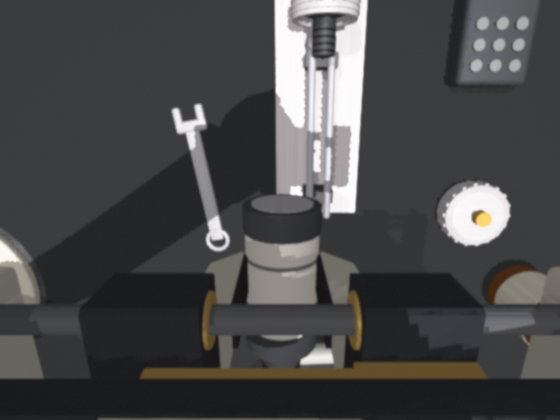

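```bash
python3 - <<'E'
from h import *
im=cv2.imread('pics/w4.png').astype(int); p=np.load('w4.npy',allow_pickle=True).item()
g=im.mean(2)
L=[];Rr=[]
for v in range(70,205,5):
    row=g[v]; d=np.diff(row)
    l=262+np.argmax(d[262:292])+.5; r=340+np.argmin(d[340:372])+.5
    L.append(onz(p,(l,v),.012)[:2]); Rr.append(onz(p,(r,v),.012)[:2])
for n,P in(('L',L),('R',Rr)):
    vx,vy,x0,y0=cv2.fitLine(np.array(P,np.float32),cv2.DIST_HUBER,0,.001,.001).ravel()
    if vy<0: vx,vy=-vx,-vy
    a=np.degrees(np.arctan2(vy,vx)); print(n,a, 'x at y=.12', x0+(.12-y0)*vx/vy)
for v in range(60,200,20): print(v,g[v,300:345].astype(int).tolist())
for u in (323,):
  print('stubcol',g[0:70,u-3:u+4].mean(1).astype(int).tolist())
for v in(30,40,48): print(v,g[v,305:342].astype(int).tolist())
E
```

```text
L 77.98827 x at y=.12 0.49033514
R 78.46453 x at y=.12 0.5922394
60 [249, 230, 189, 155, 126, 121, 135, 144, 157, 184, 214, 234, 240, 228, 198, 165, 138, 126, 124, 124, 122, 119, 117, 119, 121, 123, 123, 125, 141, 163, 187, 209, 218, 207, 182, 154, 139, 154, 194, 228, 242, 249, 251, 251, 252]
80 [253, 252, 250, 238, 209, 178, 163, 159, 173, 197, 224, 239, 237, 224, 208, 216, 234, 241, 242, 243, 243, 237, 217, 179, 158, 146, 143, 153, 180, 212, 234, 243, 234, 218, 217, 235, 243, 245, 246, 248, 251, 252, 252, 252, 252]
100 [253, 253, 251, 240, 205, 170, 158, 158, 178, 209, 234, 244, 237, 219, 212, 229, 241, 244, 244, 244, 238, 211, 174, 164, 161, 156, 155, 174, 204, 230, 242, 237, 221, 213, 227, 241, 246, 248, 251, 252, 252, 252, 252, 253, 253]
120 [253, 253, 252, 248, 221, 175, 161, 167, 189, 218, 235, 239, 228, 212, 218, 236, 244, 245, 247, 249, 246, 220, 178, 165, 161, 161, 170, 193, 221, 236, 237, 226, 214, 223, 240, 246, 249, 251, 252, 252, 252, 252, 253, 253, 253]
140 [170, 168, 167, 165, 162, 157, 145, 133, 131, 135, 138, 136, 130, 135, 162, 190, 207, 206, 192, 183, 174, 167, 16
[... 705 characters left out ...]
85, 73, 77, 94, 105, 108, 104, 91, 76, 76, 91, 105, 109, 105, 94, 78, 76, 90, 104, 109, 107, 96, 81, 76, 89, 102, 101, 85, 60, 45, 56, 84, 108, 121, 124, 125, 125, 125, 119, 100, 71, 50, 64]
30 [127, 124, 122, 122, 123, 123, 114, 88, 55, 40, 42, 47, 53, 59, 66, 75, 82, 91, 98, 105, 107, 102, 92, 84, 77, 70, 64, 57, 51, 50, 78, 120, 146, 161, 176, 187, 196]
40 [190, 145, 128, 135, 150, 144, 128, 100, 71, 61, 65, 70, 73, 78, 84, 91, 97, 105, 111, 115, 114, 106, 100, 94, 86, 80, 74, 69, 66, 79, 127, 191, 229, 238, 238, 237, 237]
48 [173, 135, 125, 129, 136, 138, 129, 99, 69, 62, 65, 68, 70, 73, 79, 84, 90, 97, 102, 103, 100, 94, 89, 82, 75, 70, 66, 63, 63, 90, 151, 212, 234, 239, 238, 237, 238]
```

```bash
python3 - <<'E'
from h import *
im=cv2.imread('pics/w4.png'); cv2.imwrite('pics/c3.png',cv2.resize(im[0:225,255:375],None,fx=3.5,fy=2.6,interpolation=cv2.INTER_CUBIC))
E
```

```text
(no output)
```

View pics/c3.png

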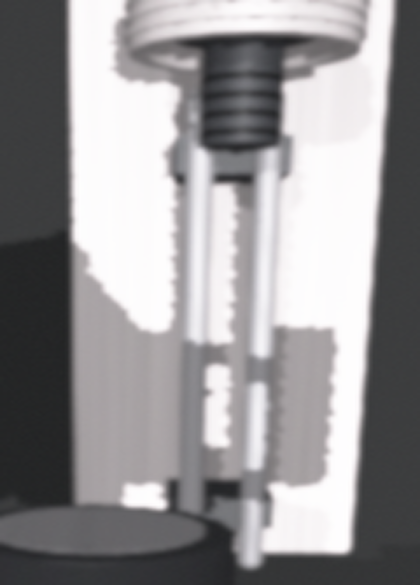

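```bash
python3 - <<'E'
from h import *
p=np.load('w4.npy',allow_pickle=True).item()
a=np.radians(78.2);u=np.array([np.cos(a),np.sin(a)]);n=np.array([-u[1],u[0]]) ; c0=np.array([.5413,.12])
print('cam',ray(p,(0,0))[0])
for nm,uv,z in(('rodL',(311.9,84.6),.0555),('rodL',(309.9,173),.0555),('rodR',(330.1,88.5),.0555),('rodR',(327,184.6),.0555),('rodRend',(326.4,217.3),.0515),('lip',(323,11.5),.0975),('lip',(323,11.5),.102),('stubend bot',(323,55),.0615),('stubend top',(323,52.5),.0835),('stubL',(312.5,40),.0725),('stubR',(334.5,40),.0725)):
    X=onz(p,uv,z)[:2]; print(nm,X.round(4),'along %.4f across %.4f'%((X-c0)@u,(X-c0)@n))
E
```

```text
cam [0.51891322 0.14362575 0.43160753]
rodL [0.5406 0.1646] along 0.0435 across 0.0098
rodL [0.5221 0.0748] along -0.0482 across 0.0096
rodR [0.5582 0.1571] along 0.0397 across -0.0090
rodR [0.5383 0.0582] along -0.0611 across -0.0097
rodRend [0.5314 0.0194] along -0.1005 across -0.0109
lip [0.5581 0.2187] along 0.1000 across 0.0037
lip [0.5576 0.2177] along 0.0989 across 0.0040
stubend bot [0.5559 0.1891] along 0.0706 across -0.0001
stubend top [0.554  0.1885] along 0.0696 across 0.0016
stubL [0.5473 0.2027] along 0.0822 across 0.0111
stubR [0.5676 0.1983] along 0.0820 across -0.0097
```

```bash
python3 -c "
from h import *
go(.5434,.1303,.15,-11.8)"
```

```text
t 7.35 pos [0.4949 0.0688 0.2515] yaw -11.74 w 0.0340 f [ 0.4  2.  -1.5]
turn [ 0.001 -0.017  0.038] shift cm [10.15  3.49 -7.01]
```

Call:
send_rows(delta_pos=[[0,0.5,-1],[0,1.5,-3],[0,1.5,-3],[2.5,0,0],[2.5,0,0],[2.5,0,0],[2.5,0,0],[0,0,0],[0,0,0]], angular=[[0,-0.017,0.038],[0,0,0],[0,0,0],[0,0,0],[0,0,0],[0,0,0],[0,0,0],[0,0,0],[0,0,0]], gripper=[0,0,0,0,0,0,0,0,0])

```text
time: 8.25
position: [0.5469, 0.1174, 0.1453]
eef_rot: [-0.438, -0.554, -0.435, 0.559]
ft_force: [-0.2, 0.7, -1.3]
gripper_width: 0.0342
```

```bash
python3 -c "
from h import *
go(.5434,.1303,.064,-11.8)"
```

```text
t 8.25 pos [0.5469 0.1174 0.1453] yaw -13.76 w 0.0342 f [-0.2  0.7 -1.3]
turn [-0.034  0.007  0.001] shift cm [ 8.13 -0.61 -1.19]
```

Call:
send_rows(delta_pos=[[0,-0.6,-1.2],[0,0,0],[1.5,0,0],[1.5,0,0],[1.5,0,0],[1.5,0,0],[0,0,0],[0,0,0]], angular=[[-0.034,0.007,0.001],[0,0,0],[0,0,0],[0,0,0],[0,0,0],[0,0,0],[0,0,0],[0,0,0]], gripper=[0,0,0,0,0,0,0,0])

```text
time: 9.05
position: [0.5459, 0.1308, 0.0828]
eef_rot: [0.447, 0.55, 0.445, -0.548]
ft_force: [-0.4, 0.0, -1.4]
gripper_width: 0.0343
```

```bash
python3 -c "
from h import *
go(.5434,.1303,.064,-11.8)"
```

```text
t 9.05 pos [0.5459 0.1308 0.0828] yaw -11.82 w 0.0343 f [-0.4  0.  -1.4]
turn [-0.    -0.001 -0.004] shift cm [ 1.88 -0.23  0.1 ]
```

Call:
send_rows(delta_pos=[[1.0,-0.2,0.1],[0.9,0,0],[0,0,0],[0,0,0]], angular=[[0,0,-0.004],[0,0,0],[0,0,0],[0,0,0]], gripper=[0,0,0,0])

```text
time: 9.45
position: [0.544, 0.1303, 0.0625]
eef_rot: [0.446, 0.549, 0.446, -0.549]
ft_force: [-0.6, -0.4, -0.7]
gripper_width: 0.0341
```

```bash
python3 - <<'E'
from h import *
go(.5434,.1303,.0575,-11.8)
im,p=snap('wrist','w5.png'); cv2.imwrite('pics/w5c.png',im[0:380,60:500])
E
```

```text
t 9.45 pos [0.544  0.1303 0.0625] yaw -11.83 w 0.0341 f [-0.6 -0.4 -0.7]
turn [-0.001 -0.001 -0.   ] shift cm [ 0.5  -0.06  0.02]
```

View pics/w5c.png

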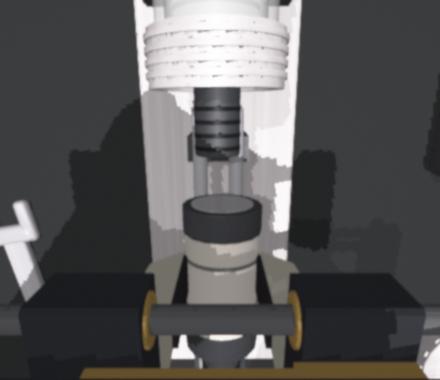

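Call:
send_rows(delta_pos=[[0.3,-0.05,0],[0,0,0]], angular=[[0,0,0],[0,0,0]], gripper=[0,0])

```text
time: 9.7
position: [0.544, 0.1305, 0.0599]
eef_rot: [0.446, 0.55, 0.446, -0.548]
ft_force: [-0.3, -0.6, -1.1]
gripper_width: 0.0342
```

Call:
send_rows(delta_pos=[[0.3,0,0],[0,0,0]], angular=[[0,0,0],[0,0,0]], gripper=[0,0])

```text
time: 9.9
position: [0.5447, 0.1307, 0.0579]
eef_rot: [0.446, 0.55, 0.445, -0.548]
ft_force: [-1.0, 0.2, 0.3]
gripper_width: 0.0342
```

Call:
send_rows(delta_pos=[[0.3,-0.1,0],[0,0,0]], angular=[[0,0,0],[0,0,0]], gripper=[0,0])

```text
time: 10.1
position: [0.545, 0.1308, 0.0581]
eef_rot: [0.447, 0.55, 0.444, -0.548]
ft_force: [0.1, 0.0, -1.2]
gripper_width: 0.0339
```

Call:
send_rows(delta_pos=[[0.4,-0.1,0],[0.2,0,0]], angular=[[0,0,0],[0,0,0]], gripper=[0,0])

```text
time: 10.3
position: [0.5456, 0.1309, 0.0576]
eef_rot: [0.449, 0.55, 0.442, -0.548]
ft_force: [-9.3, -2.9, 20.4]
gripper_width: 0.0344
```

Call:
send_rows(delta_pos=[[-0.1,-0.1,0],[0,0,0],[0,0,0],[0,0,0]], angular=[[0,0,0],[0,0,0],[0,0,0],[0,0,0]], gripper=[0,0.7,0.7,0.7])

```text
time: 10.7
position: [0.5455, 0.1315, 0.0593]
eef_rot: [0.45, 0.551, 0.441, -0.547]
ft_force: [-1.0, 0.2, -0.1]
gripper_width: 0.0536
```

```bash
python3 - <<'E'
from h import *
# stub target: grasp over stub centre, 58 mm behind mid (along 0.008)
a=np.radians(78.2);u=np.array([np.cos(a),np.sin(a)]);c=np.array([.5413,.12])+u*(.008-.058)
print(c); go(c[0],c[1],.060,-11.8)
im,p=snap('wrist','w6.png'); np.save('w6.npy',p); cv2.imwrite('pics/w6c.png',im[0:400,60:500])
E
```

```text
[0.5310752  0.07105663]
t 10.7 pos [0.5455 0.1315 0.0593] yaw -11.86 w 0.0536 f [-1.   0.2 -0.1]
turn [-0.001  0.003 -0.013] shift cm [-0.07 -0.17  6.21]
```

View pics/w6c.png

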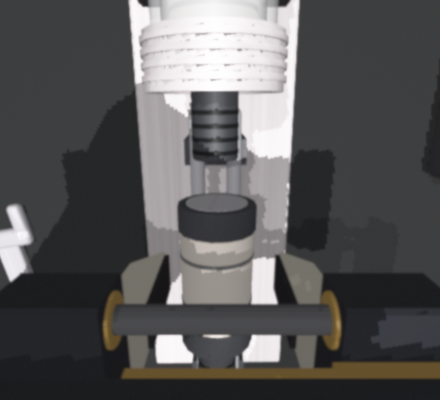

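Call:
send_rows(delta_pos=[[-0.2,-0.2,0],[0,0,1.5],[0,0,1.7],[0,0,1.7],[0,0,1.0],[0,0,0],[0,0,0]], angular=[[0,0.003,-0.013],[0,0,0],[0,0,0],[0,0,0],[0,0,0],[0,0,0],[0,0,0]], gripper=[0.7,0.7,0.7,0.7,0.7,0.7,0.7])

```text
time: 11.45
position: [0.5296, 0.0681, 0.06]
eef_rot: [-0.444, -0.549, -0.446, 0.55]
ft_force: [-0.6, 0.3, 0.3]
gripper_width: 0.0641
```

```bash
python3 - <<'E'
from h import *
p=np.load('w6.npy',allow_pickle=True).item()
a=np.radians(78.2);u=np.array([np.cos(a),np.sin(a)]);n=np.array([-u[1],u[0]]);c0=np.array([.5413,.12])
for nm,uv,z in(('nose top',(278,194),.0935),('stub a end',(275,161),.0615),('lip bot',(275,93),.1)):
    X=onz(p,uv,z)[:2]-c0; print(nm,(X@u).round(4),(X@n).round(4))
c=c0+u*(.008-.058)
go(c[0],c[1],.061,-11.8)
E
```

```text
nose top 0.0561 -0.001
stub a end 0.0653 0.0004
lip bot 0.0975 -0.0
t 11.45 pos [0.5296 0.0681 0.06  ] yaw -11.99 w 0.0641 f [-0.6  0.3  0.3]
turn [-0.003  0.     0.004] shift cm [-0.1   0.09 -0.32]
```

Call:
send_rows(delta_pos=[[-0.1,0.1,0],[0,0,0],[0,0,0],[0,0,0],[0,0,0],[0,0,0],[0,0,0],[0,0,0]], angular=[[0,0,0.004],[0,0,0],[0,0,0],[0,0,0],[0,0,0],[0,0,0],[0,0,0],[0,0,0]], gripper=[0.7,0,0,0,0,0,0,0])

```text
time: 12.25
position: [0.5311, 0.0716, 0.0615]
eef_rot: [0.446, 0.549, 0.446, -0.548]
ft_force: [-0.3, 0.3, 0.7]
gripper_width: 0.0131
```

```bash
python3 - <<'E'
from h import *
a=np.radians(78.2);u=np.array([np.cos(a),np.sin(a)]);c0=np.array([.5413,.12])
c=c0+u*(.098-.016); s=monitor.sense()
print('along',(np.array(s['position'])[:2]-c0)@u)
go(c[0],c[1],.0605,-11.8)
E
```

```text
along -0.04945564265254927
t 12.25 pos [0.5311 0.0716 0.0615] yaw -11.73 w 0.0131 f [-0.3  0.3  0.7]
turn [ 0.001 -0.002 -0.001] shift cm [ 1.000e-01  1.000e-02 -1.315e+01]
```

Call:
send_rows(delta_pos=[[0,0,0],[0,0,0],[0.5,0,0],[0,0,0],[0,0,0],[0,0,0],[0,0,0],[0,0,0],[0,0,0]], angular=[[0,0,0],[0,0,0],[0,0,0],[0,0,0],[0,0,0],[0,0,0],[0,0,0],[0,0,0],[0,0,0]], gripper=[0.45,0.45,0.45,0.45,0,0,0,0,0], grip_force=15)

```text
time: 13.15
position: [0.5302, 0.0714, 0.0557]
eef_rot: [0.446, 0.549, 0.447, -0.548]
ft_force: [0.0, 0.4, 1.1]
gripper_width: 0.0181
```

```bash
python3 - <<'E'
from h import *
go(.5578,.2002,.0605,-11.8)
im,p=snap('wrist','w7.png'); im2,q=snap('scene','s7.png'); s=monitor.sense()['position']
u,v=proj(q,s)[0].astype(int); print(u,v)
c=np.zeros((420,800,3),np.uint8); c[:,:400]=cv2.resize(im2[v-50:v+40,u-43:u+43],(400,420),interpolation=cv2.INTER_CUBIC); c[:,400:]=im[:,80:480]
cv2.imwrite('pics/c7.png',c)
E
```

```text
t 13.15 pos [0.5302 0.0714 0.0557] yaw -11.74 w 0.0181 f [0.  0.4 1.1]
turn [ 0.001 -0.001  0.   ] shift cm [ -0.48   0.07 -13.17]
292 205
```

View pics/c7.png

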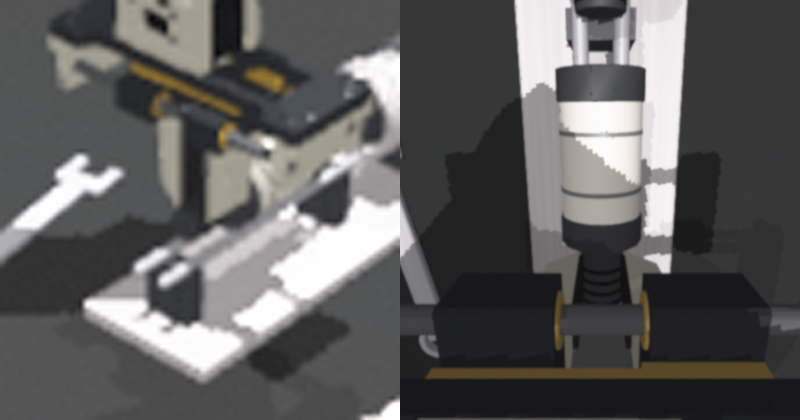

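Call:
send_rows(delta_pos=[[-0.2,0.1,-0.5],[0,0,-1.2],[0,0,-1.2],[0,0,-1.2],[0,0,0]], angular=[[0,0,0],[0,0,0],[0,0,0],[0,0,0],[0,0,0]], gripper=[0,0,0,0,0], grip_force=25)

```text
time: 13.75
position: [0.5407, 0.115, 0.0579]
eef_rot: [0.446, 0.549, 0.446, -0.548]
ft_force: [0.1, 0.5, -1.3]
gripper_width: 0.0179
```

```bash
python3 - <<'E'
from h import *
go(.5578,.2002,.058,-11.8)
E
```

```text
t 13.75 pos [0.5407 0.115  0.0579] yaw -11.75 w 0.0179 f [ 0.1  0.5 -1.3]
turn [ 0.001 -0.002 -0.   ] shift cm [-0.01 -0.07 -8.69]
```

Call:
send_rows(delta_pos=[[0,-0.1,-0.8],[0,0,-1.0],[0,0,-1.2],[0,0,-1.2],[0,0,0]], angular=[[0,0,0],[0,0,0],[0,0,0],[0,0,0],[0,0,0]], gripper=[0,0,0,0,0])

```text
time: 14.25
position: [0.5487, 0.1608, 0.0577]
eef_rot: [0.446, 0.549, 0.447, -0.548]
ft_force: [0.2, 0.7, -1.3]
gripper_width: 0.0181
```

```bash
python3 - <<'E'
from h import *
go(.5578,.2002,.058,-11.8)
E
```

```text
t 14.25 pos [0.5487 0.1608 0.0577] yaw -11.69 w 0.0181 f [ 0.2  0.7 -1.3]
turn [ 0.002 -0.002 -0.   ] shift cm [-0.03  0.08 -4.05]
```

Call:
send_rows(delta_pos=[[0,0.1,-0.8],[0,0,-1.0],[0,0,-1.0],[0,0,-0.9],[0,0,0]], angular=[[0,0,0],[0,0,0],[0,0,0],[0,0,0],[0,0,0]], gripper=[0,0,0,0,0])

```text
time: 14.75
position: [0.5573, 0.1999, 0.0573]
eef_rot: [0.446, 0.548, 0.447, -0.548]
ft_force: [0.2, 0.0, -1.3]
gripper_width: 0.0178
```

```bash
python3 - <<'E'
from h import *
go(.5578,.2002,.058,-11.8)
im,p=snap('wrist','w8.png'); im2,q=snap('top','t8.png')
for f,i,P in(('w8',im,p),('t8',im2,q)): np.save(f+'.npy',P)
g=im.mean(2); print('col',g[200:330,285:292].mean(1).astype(int).tolist())
E
```

```text
t 14.75 pos [0.5573 0.1999 0.0573] yaw -11.69 w 0.0178 f [ 0.2  0.  -1.3]
turn [ 0.002 -0.001  0.001] shift cm [-0.07  0.04 -0.04]
col [248, 248, 247, 246, 243, 233, 200, 154, 143, 156, 167, 171, 171, 168, 161, 157, 162, 169, 171, 171, 171, 172, 173, 173, 171, 163, 152, 150, 158, 163, 165, 166, 163, 154, 151, 159, 165, 161, 155, 159, 167, 171, 172, 172, 170, 169, 169, 166, 158, 152, 157, 167, 171, 170, 162, 149, 141, 145, 155, 162, 163, 156, 136, 102, 67, 48, 45, 44, 43, 40, 33, 25, 23, 28, 35, 41, 44, 45, 44, 43, 40, 32, 25, 23, 27, 35, 42, 44, 44, 44, 43, 39, 31, 24, 23, 29, 36, 42, 44, 44, 44, 42, 37, 38, 44, 51, 57, 61, 65, 66, 67, 68, 70, 71, 71, 72, 73, 74, 76, 77, 79, 80, 80, 79, 79, 79, 79, 78, 78, 77]
```

Call:
send_rows(delta_pos=[[0,0,0],[0,0,0],[0,0,0],[0,0,0.5],[-2,0,0],[-4,0,0],[-4.5,0,0],[-4.5,0,0],[-4,0,0],[0,0,2],[0,0.2,4],[0,0.4,4]], angular=[[0,0,0],[0,0,0],[0,0,0],[0,0,0],[0,0,0],[0,0,0],[0,0,0],[0,0,0],[0,0,0],[0,0,0],[0,0,0],[0,0,0]], gripper=[0.5,0.5,0.5,0.5,0.78,0.78,0.78,0.78,0.78,0.78,0.78,0.78])

```text
time: 16.05
position: [0.5411, 0.0933, 0.2559]
eef_rot: [0.448, 0.548, 0.448, -0.547]
ft_force: [1.0, -0.8, 0.3]
gripper_width: 0.0718
```

Call:
send_rows(delta_pos=[[0,0.4,4.5],[0,0.4,4.5],[0,0.4,4.5],[0,0.4,4.5],[0,0.4,4.5],[0,0.4,4.5],[0,0.4,4.5],[0,0.4,4],[0,0.3,3],[0,0,1],[0,0,0],[0,0,0]], angular=[[0,0,0],[0,0,0],[0,0,0],[0,0,0],[0,0,0],[0,0,0],[0,0,0],[0,0,0],[0,0,0],[0,0,0],[0,0,0],[0,0,0]], gripper=[0.78,0.78,0.78,0.78,0.78,0.78,0.78,0.78,0.78,0.78,0.78,0.78])

```text
time: 17.25
position: [0.4861, -0.3281, 0.2578]
eef_rot: [-0.446, -0.549, -0.441, 0.552]
ft_force: [-0.4, 1.1, 0.1]
gripper_width: 0.0715
```

```bash
python3 - <<'E'
from h import *
go(.455,-.353,.22,-97)
im,p=snap('top','t9.png')
o=cv2.imread('pics/top0.png'); d=cv2.absdiff(im,o).max(2)>60
print(d.sum(), d[230:265,220:295].sum())
E
```

```text
t 17.25 pos [ 0.4861 -0.3281  0.2578] yaw -12.25 w 0.0715 f [-0.4  1.1  0.1]
turn [ 1.479  0.004 -0.008] shift cm [3.78 2.86 2.78]
16778 0
```

Rotate, then measure c precisely with the wrist camera.

Call:
send_rows(delta_pos=[[0,0,0],[0,0,0],[0,0,0],[0,0,0],[0,0,0],[0,0,0],[0,0,0],[0,0,0],[0,0,0],[0,0,0],[0,0,0],[0,0,0]], angular=[[0.135,0,0],[0.135,0,0],[0.135,0,0],[0.135,0,0],[0.135,0,0],[0.135,0,0],[0.135,0,0],[0.135,0,0],[0.135,0,0],[0.135,0,0],[0.1,0,0],[0,0,0]], gripper=[0.78,0.78,0.78,0.78,0.78,0.78,0.78,0.78,0.78,0.78,0.78,0.78])

```text
time: 18.5
position: [0.4963, -0.2949, 0.2612]
eef_rot: [-0.036, 0.708, -0.039, -0.704]
ft_force: [-0.1, 0.5, -0.5]
gripper_width: 0.0716
```

```bash
python3 - <<'E'
from h import *
go(.481,-.356,.12,-97)
im,p=snap('wrist','w9.png'); np.save('w9.npy',p)
o=proj(p,[.481,-.356,.057])[0]; print('pred',o)
x0,x1,y0,y1=[int(v) for v in(o[0]-45,o[0]+45,o[1]-60,o[1]+60)]
m=np.zeros(im.shape[:2],np.uint8); a=im.astype(int)
m[max(y0,0):y1,x0:x1]=((a[...,2]-a[...,0]>3)&(a[...,2]>130))[max(y0,0):y1,x0:x1]*255
m=cv2.morphologyEx(m,cv2.MORPH_CLOSE,np.ones((9,9)))
for c in sorted(cv2.findContours(m,0,2)[0],key=cv2.contourArea)[-3:]:
    r=cv2.minAreaRect(c); print(cv2.contourArea(c),r,cv2.boundingRect(c),onz(p,r[0],.055))
for v in range(int(o[1])-50,int(o[1])+55,4): print(v,im[v,x0:x1:3].mean(1).astype(int).tolist())
E
```

```text
t 18.5 pos [ 0.4963 -0.2949  0.2612] yaw -96.08 w 0.0716 f [-0.1  0.5 -0.5]
turn [ 0.016 -0.007 -0.003] shift cm [14.12  6.25  0.77]
pred [334.8230271  188.87627146]
1379.0 ((336.89404296875, 189.6197052001953), (32.70914077758789, 46.79154586791992), 2.862405300140381) (320, 167, 35, 47) [ 0.47936402 -0.358601    0.055     ]
138 [65, 64, 65, 64, 65, 65, 64, 64, 47, 58, 223, 252, 251, 251, 250, 248, 247, 247, 221, 67, 63, 63, 64, 64, 64, 64, 63, 64, 64, 64]
142 [107, 105, 106, 105, 104, 104, 104, 103, 102, 98, 207, 247, 247, 245, 245, 244, 243, 241, 215, 71, 68, 72, 88, 90, 84, 83, 84, 69, 64, 64]
146 [236, 236, 235, 233, 233, 232, 231, 229, 228, 226, 230, 201, 235, 233, 233, 231, 227, 227, 226, 230, 216, 218, 219, 209, 168, 171, 169, 163, 154, 125]
150 [245, 245, 246, 246, 246, 246, 246, 246, 246, 246, 246, 209, 224, 228, 232, 231, 231, 235, 237, 237, 236, 236, 236, 234, 229, 246, 244, 243, 240, 215]
154 [244, 244, 244, 244, 245, 244, 245, 245, 244, 244, 243, 128, 66, 103, 118, 114, 120, 126, 122, 114, 114, 82, 88, 108, 235, 246, 242, 239, 238, 199]
158 [248, 243, 243, 243, 243, 242
[... 2418 characters left out ...]
5, 227, 211, 200, 224, 224, 216, 167, 108, 70, 59, 75, 81, 105, 111, 91, 107, 78, 99, 108, 222, 229, 229, 228, 223, 93, 63, 64]
230 [247, 247, 247, 247, 247, 247, 247, 246, 246, 229, 112, 72, 50, 71, 97, 116, 102, 80, 106, 77, 96, 123, 225, 229, 227, 227, 222, 84, 64, 65]
234 [247, 247, 247, 246, 246, 246, 246, 246, 246, 222, 109, 72, 51, 77, 99, 107, 94, 77, 108, 80, 96, 133, 226, 227, 226, 226, 206, 72, 63, 64]
238 [246, 246, 246, 246, 246, 246, 246, 245, 245, 222, 97, 66, 55, 80, 92, 95, 83, 73, 105, 78, 96, 149, 226, 227, 225, 225, 195, 66, 63, 64]
242 [246, 246, 245, 245, 245, 245, 245, 245, 244, 208, 101, 93, 64, 77, 86, 88, 77, 69, 91, 79, 96, 163, 226, 225, 225, 224, 172, 66, 64, 64]
```

```bash
python3 -c "
from h import *
go(.4785,-.358,.1,-97)"
```

```text
t 18.55 pos [ 0.4965 -0.2946  0.2613] yaw -95.89 w 0.0719 f [0.4 0.7 0.8]
turn [ 0.019 -0.007 -0.002] shift cm [16.13  6.51  1.01]
```

Call:
send_rows(delta_pos=[[0,2.1,0.4],[0,2.2,0.5],[0,2.0,0],[4,0,0],[4,0,0],[4,0,0],[2,0,0],[0,0,0],[0,0,0]], angular=[[0.016,-0.007,-0.003],[0,0,0],[0,0,0],[0,0,0],[0,0,0],[0,0,0],[0,0,0],[0,0,0],[0,0,0]], gripper=[0.78,0.78,0.78,0.78,0.78,0.78,0.78,0.78,0.78])

```text
time: 19.45
position: [0.4792, -0.3664, 0.1187]
eef_rot: [-0.035, 0.707, -0.038, -0.706]
ft_force: [-0.8, 0.0, 0.1]
gripper_width: 0.0714
```

```bash
python3 -c "
from h import *
go(.4785,-.358,.016,-97)"
```

```text
t 19.45 pos [ 0.4792 -0.3664  0.1187] yaw -95.90 w 0.0714 f [-0.8  0.   0.1]
turn [ 0.019 -0.001 -0.004] shift cm [10.27 -0.83  0.17]
```

Call:
send_rows(delta_pos=[[0,-0.8,0.2],[0,0,0],[1.8,0,0],[1.8,0,0],[1.8,0,0.1],[1.5,0,0.1],[0,0,0],[0,0,0]], angular=[[0.019,0,-0.004],[0,0,0],[0,0,0],[0,0,0],[0,0,0],[0,0,0],[0,0,0],[0,0,0]], gripper=[0.78,0.78,0.78,0.78,0.78,0.78,0.78,0.78])

```text
time: 20.25
position: [0.4841, -0.3625, 0.0594]
eef_rot: [-0.039, 0.712, -0.047, -0.7]
ft_force: [-0.1, -0.4, -0.8]
gripper_width: 0.0714
```

```bash
python3 -c "
from h import *
go(.4785,-.358,.016,-97)"
```

```text
t 20.25 pos [ 0.4841 -0.3625  0.0594] yaw -96.95 w 0.0714 f [-0.1 -0.4 -0.8]
turn [ 0.001 -0.018 -0.011] shift cm [ 4.34 -0.38  0.61]
```

Call:
send_rows(delta_pos=[[0,-0.4,0.6],[0,0,0],[1.0,0,0.1],[1.3,0,0.1],[0,0,0],[0,0,0]], angular=[[0,-0.018,-0.011],[0,0,0],[0,0,0],[0,-0.003,-0.002],[0,0,0],[0,0,0]], gripper=[0.78,0.78,0.78,0.78,0.78,0.78])

```text
time: 20.85
position: [0.4777, -0.3584, 0.037]
eef_rot: [0.043, -0.705, 0.042, 0.706]
ft_force: [1.4, -0.7, 0.3]
gripper_width: 0.072
```

```bash
python3 -c "
from h import *
go(.4785,-.358,.016,-97)"
```

```text
t 20.85 pos [ 0.4777 -0.3584  0.037 ] yaw -96.95 w 0.0720 f [ 1.4 -0.7  0.3]
turn [0.001 0.001 0.001] shift cm [ 2.1  -0.05 -0.08]
```

Call:
send_rows(delta_pos=[[1.0,0,0],[1.1,0,0],[0,0,0],[0,0,0]], angular=[[0,0,0],[0,0,0],[0,0,0],[0,0,0]], gripper=[0.78,0.78,0.78,0.78])

```text
time: 21.25
position: [0.4773, -0.3581, 0.0135]
eef_rot: [0.043, -0.705, 0.042, 0.706]
ft_force: [-0.6, -0.5, 0.3]
gripper_width: 0.0719
```

```bash
python3 -c "
from h import *
go(.4785,-.358,.016,-97)"
```

```text
t 21.25 pos [ 0.4773 -0.3581  0.0135] yaw -96.95 w 0.0719 f [-0.6 -0.5  0.3]
turn [0.001 0.002 0.002] shift cm [-0.25 -0.02 -0.12]
```

Call:
send_rows(delta_pos=[[-0.2,0,-0.1],[0,0,0],[0,0,0],[0,0,0],[0,0,0],[0,0,0],[0,0,0]], angular=[[0,0,0],[0,0,0],[0,0,0],[0,0,0],[0,0,0],[0,0,0],[0,0,0]], gripper=[0.78,0,0,0,0,0,0])

```text
time: 21.95
position: [0.4792, -0.3588, 0.0168]
eef_rot: [0.043, -0.706, 0.043, 0.706]
ft_force: [-0.0, 0.9, -1.6]
gripper_width: 0.0368
```

Call:
send_rows(delta_pos=[[-1,0,0],[-2.5,0,0],[-4,0,0],[-4,0,0],[-4,0,0],[-4,0,0],[-3,0,0],[0,0,0],[0,0,0]], angular=[[0,0,0],[0,0,0],[0,0,0],[0,0,0],[0,0,0],[0,0,0],[0,0,0],[0,0,0],[0,0,0]], gripper=[0,0,0,0,0,0,0,0,0])

```text
time: 22.85
position: [0.4766, -0.3565, 0.2523]
eef_rot: [0.044, -0.704, 0.041, 0.708]
ft_force: [0.1, -0.5, -2.6]
gripper_width: 0.0368
```

```bash
python3 -c "
from h import *
go(.4785,-.358,.25,-11.8)"
```

```text
t 22.85 pos [ 0.4766 -0.3565  0.2523] yaw -96.86 w 0.0368 f [ 0.1 -0.5 -2.6]
turn [-1.485  0.002  0.007] shift cm [0.23 0.22 0.11]
```

Call:
send_rows(delta_pos=[[0,0,0],[0,0,0],[0,0,0],[0,0,0],[0,0,0],[0,0,0],[0,0,0],[0,0,0],[0,0,0],[0,0,0],[0,0,0],[0,0,0]], angular=[[-0.135,0,0],[-0.135,0,0],[-0.135,0,0],[-0.135,0,0],[-0.135,0,0],[-0.135,0,0],[-0.135,0,0],[-0.135,0,0],[-0.135,0,0],[-0.135,0,0],[-0.135,0,0],[0,0,0]], gripper=[0,0,0,0,0,0,0,0,0,0,0,0])

```text
time: 24.05
position: [0.4644, -0.3472, 0.2321]
eef_rot: [-0.449, -0.531, -0.479, 0.536]
ft_force: [0.7, 0.0, -1.1]
gripper_width: 0.0371
```

```bash
python3 -c "
from h import *
go(.5425,.126,.25,-11.8)"
```

```text
t 24.05 pos [ 0.4644 -0.3472  0.2321] yaw -8.00 w 0.0371 f [ 0.7  0.  -1.1]
turn [ 0.066 -0.022  0.037] shift cm [ -1.79  -2.03 -47.91]
```

Call:
send_rows(delta_pos=[[0,0,-1],[-0.5,0,-2.5],[-0.5,-0.2,-4],[-0.4,-0.3,-4.5],[-0.4,-0.3,-4.5],[0,-0.3,-4.5],[0,-0.3,-4.5],[0,-0.3,-4.5],[0,-0.3,-4.5],[0,0,-4.5],[0,0,-4],[0,0,0]], angular=[[0.066,-0.022,0.037],[0,0,0],[0,0,0],[0,0,0],[0,0,0],[0,0,0],[0,0,0],[0,0,0],[0,0,0],[0,0,0],[0,0,0],[0,0,0]], gripper=[0,0,0,0,0,0,0,0,0,0,0,0])

```text
time: 25.25
position: [0.5373, 0.0909, 0.2406]
eef_rot: [-0.423, -0.56, -0.435, 0.564]
ft_force: [0.5, -0.4, -1.7]
gripper_width: 0.0369
```

```bash
python3 -c "
from h import *
go(.5425,.126,.14,-11.8)"
```

```text
t 25.25 pos [0.5373 0.0909 0.2406] yaw -15.24 w 0.0369 f [ 0.5 -0.4 -1.7]
turn [-0.06  -0.006  0.017] shift cm [10.06 -0.21 -3.54]
```

Call:
send_rows(delta_pos=[[0,-0.2,-1.5],[0,0,-2],[2.5,0,0],[2.5,0,0],[2.5,0,0],[2,0,0],[0,0,0],[0,0,0]], angular=[[-0.06,-0.006,0.017],[0,0,0],[0,0,0],[0,0,0],[0,0,0],[0,0,0],[0,0,0],[0,0,0]], gripper=[0,0,0,0,0,0,0,0])

```text
time: 26.05
position: [0.5378, 0.1268, 0.1369]
eef_rot: [-0.439, -0.55, -0.443, 0.556]
ft_force: [0.0, -0.3, -1.4]
gripper_width: 0.0373
```

```bash
python3 - <<'E'
from h import *
go(.5425,.126,.06,-11.8)
im,p=snap('wrist','w10.png'); np.save('w10.npy',p)
g=im.astype(int).mean(2)
a=np.radians(78.2);u=np.array([np.cos(a),np.sin(a)]);c0=np.array([.5413,.12])
P=lambda al,z:proj(p,[*(c0+u*al),z])[0]
for nm,al,z in(('lip',.098,.1),('stub end pred',.062,.0725),('stub base',.098,.0835)): print(nm,P(al,z).round(1))
cx=int(P(.075,.0835)[0]); print(cx,g[0:200,cx-2:cx+3].mean(1).astype(int).tolist())
E
```

```text
t 26.05 pos [0.5378 0.1268 0.1369] yaw -12.89 w 0.0373 f [ 0.  -0.3 -1.4]
turn [-0.019  0.004  0.01 ] shift cm [ 7.69  0.47 -0.02]
lip [285.2  84.5]
stub end pred [285.9 141.3]
stub base [285.1  85.7]
285 [248, 248, 248, 248, 248, 248, 248, 248, 248, 248, 248, 248, 248, 248, 248, 248, 248, 249, 249, 248, 249, 248, 249, 249, 248, 249, 249, 249, 249, 249, 249, 249, 249, 249, 249, 249, 250, 252, 253, 254, 254, 254, 254, 254, 254, 254, 253, 251, 252, 253, 253, 252, 252, 253, 254, 253, 250, 239, 242, 252, 254, 254, 254, 254, 254, 254, 252, 251, 252, 253, 251, 252, 254, 254, 254, 252, 244, 243, 252, 254, 254, 254, 253, 243, 183, 120, 100, 96, 92, 81, 69, 72, 85, 96, 101, 104, 104, 105, 105, 105, 106, 106, 106, 107, 107, 107, 108, 108, 108, 108, 107, 100, 91, 85, 86, 94, 104, 109, 110, 110, 105, 95, 85, 82, 87, 97, 107, 110, 110, 105, 96, 82, 69, 58, 56, 58, 59, 59, 57, 50, 41, 36, 42, 51, 58, 63, 81, 107, 125, 131, 132, 132, 132, 132, 132, 133, 133, 134, 135, 135, 134, 134, 133, 133, 133, 134, 135, 135, 135, 134, 134, 134, 134, 134, 134, 135, 135, 135, 134, 134, 135, 134, 134, 134, 135, 136, 135, 134, 134, 130, 119, 102, 96, 102, 105, 106, 106, 107, 106, 106]
```

Call:
send_rows(delta_pos=[[0,0.5,0],[0,0,0],[1.5,0,0],[1.5,0,0],[1.5,0,0],[1.5,0,0],[0,0,0],[0,0,0]], angular=[[-0.019,0.004,0.01],[0,0,0],[0,0,0],[0,0,0],[0,0,0],[0,0,0],[0,0,0],[0,0,0]], gripper=[0,0,0,0,0,0,0,0])

```text
time: 26.9
position: [0.5448, 0.125, 0.0734]
eef_rot: [0.446, 0.55, 0.445, -0.548]
ft_force: [0.5, 0.8, -1.4]
gripper_width: 0.0369
```

```bash
python3 -c "
from h import *
go(.5425,.126,.058,-11.8)"
```

```text
t 26.9 pos [0.5448 0.125  0.0734] yaw -11.89 w 0.0369 f [ 0.5  0.8 -1.4]
turn [-0.001 -0.001 -0.004] shift cm [ 1.54 -0.24 -0.05]
```

Call:
send_rows(delta_pos=[[0.8,-0.25,0],[0.7,0,0],[0,0,0],[0,0,0]], angular=[[0,0,-0.004],[0,0,0],[0,0,0],[0,0,0]], gripper=[0,0,0,0])

```text
time: 27.3
position: [0.5427, 0.1261, 0.0577]
eef_rot: [0.445, 0.55, 0.446, -0.548]
ft_force: [0.2, 0.4, -1.8]
gripper_width: 0.0369
```

Call:
send_rows(delta_pos=[[0.3,0,0],[0.2,0,0]], angular=[[0,0,0],[0,0,0]], gripper=[0,0])

```text
time: 27.5
position: [0.5434, 0.1263, 0.0531]
eef_rot: [0.446, 0.55, 0.446, -0.548]
ft_force: [0.4, 0.6, -2.6]
gripper_width: 0.0369
```

```bash
python3 -c "
from h import *
go(.5425,.126,.0525,-11.8)"
```

```text
t 27.5 pos [0.5434 0.1263 0.0531] yaw -11.88 w 0.0369 f [ 0.4  0.6 -2.6]
turn [-0.001 -0.002 -0.002] shift cm [ 0.06 -0.08  0.04]
```

Call:
send_rows(delta_pos=[[0.2,-0.05,0],[0.2,0,0]], angular=[[0,0,0],[0,0,0]], gripper=[0,0])

```text
time: 27.7
position: [0.5435, 0.1263, 0.0525]
eef_rot: [0.447, 0.55, 0.444, -0.548]
ft_force: [-9.5, -4.3, 23.8]
gripper_width: 0.0371
```

Contact with the rods. Release, then move back and up to the stub (TCP about 0.058, which clears the rods).

Call:
send_rows(delta_pos=[[-0.1,-0.1,0],[0,0,0],[0,0,0],[0,0,0],[0,0,0]], angular=[[0,0,0],[0,0,0],[0,0,0],[0,0,0],[0,0,0]], gripper=[0,0.7,0.7,0.7,0.7])

```text
time: 28.2
position: [0.544, 0.1269, 0.0549]
eef_rot: [0.447, 0.551, 0.444, -0.547]
ft_force: [-0.1, -0.1, 0.9]
gripper_width: 0.0625
```

```bash
python3 - <<'E'
from h import *
a=np.radians(78.2);u=np.array([np.cos(a),np.sin(a)]);c0=np.array([.5413,.12]);s=monitor.sense()
al=(np.array(s['position'])[:2]-c0)@u; print('along',al)
c=c0+u*(al-.058); go(c[0],c[1],.058,-11.8)
im,p=snap('wrist','w11.png')
E
```

```text
along 0.0072524424542048235
t 28.2 pos [0.544  0.1269 0.0549] yaw -11.90 w 0.0625 f [-0.1 -0.1  0.9]
turn [-0.002 -0.    -0.007] shift cm [-0.31 -0.12  5.8 ]
```

Call:
send_rows(delta_pos=[[-0.3,-0.1,0],[0,0,1.4],[0,0,1.6],[0,0,1.6],[0,0,0.7],[0,0,0],[0,0,0]], angular=[[0,0,-0.007],[0,0,0],[0,0,0],[0,0,0],[0,0,0],[0,0,0],[0,0,0]], gripper=[0.7,0.7,0.7,0.7,0.7,0.7,0.7])

```text
time: 28.95
position: [0.5308, 0.07, 0.0576]
eef_rot: [-0.445, -0.549, -0.445, 0.55]
ft_force: [-0.5, -0.2, -0.7]
gripper_width: 0.0643
```

```bash
python3 - <<'E'
from h import *
a=np.radians(78.2);u=np.array([np.cos(a),np.sin(a)]);c0=np.array([.5413,.12])
c=c0+u*(.0072-.058); go(c[0],c[1],.057,-11.8)
im,p=snap('wrist','w12.png'); np.save('w12.npy',p)
P=lambda al,z:proj(p,[*(c0+u*al),z])[0]
for nm,al,z in(('nose',.0472,.0935),('tail',-.0328,.0935),('stubend',-.0688,.0845)): print(nm,P(al,z).round(1))
cx=int(P(.0,.0935)[0]); g=im.mean(2); print(cx,[(i,int(v)) for i,v in enumerate(g[0:330,cx-2:cx+3].mean(1)) if i%3==0])
E
```

```text
t 28.95 pos [0.5308 0.07   0.0576] yaw -11.98 w 0.0643 f [-0.5 -0.2 -0.7]
turn [-0.003  0.001  0.002] shift cm [ 0.06  0.01 -0.03]
nose [277.6  57.6]
tail [278.7 249.7]
stubend [279.2 307.4]
278 [(0, 60), (3, 61), (6, 88), (9, 91), (12, 90), (15, 73), (18, 63), (21, 64), (24, 89), (27, 78), (30, 37), (33, 32), (36, 33), (39, 30), (42, 31), (45, 32), (48, 68), (51, 210), (54, 220), (57, 220), (60, 220), (63, 220), (66, 192), (69, 94), (72, 97), (75, 99), (78, 101), (81, 103), (84, 105), (87, 107), (90, 109), (93, 109), (96, 109), (99, 107), (102, 105), (105, 248), (108, 252), (111, 252), (114, 252), (117, 252), (120, 252), (123, 252), (126, 252), (129, 252), (132, 250), (135, 203), (138, 213), (141, 251), (144, 252), (147, 252), (150, 251), (153, 230), (156, 175), (159, 172), (162, 172), (165, 172), (168, 172), (171, 172), (174, 171), (177, 171), (180, 171), (183, 171), (186, 171), (189, 171), (192, 171), (195, 136), (198, 100), (201, 164), (204, 171), (207, 171), (210, 170), (213, 170), (216, 170), (219, 170), (222, 170), (225, 128), (228, 50), (231, 48), (234, 48), (237, 48), (240, 48), (243, 47), (246, 48), (249, 48), (252, 46), (255, 38), (258, 37), (261, 37), (264, 37), (267, 45), (270, 37), (273, 18), (276, 36), (279, 37), (282, 24), (285, 26), (288, 37), (291, 34), (294, 18), (297, 35), (300, 37), (303, 31), (306, 47), (309, 55), (312, 59), (315, 60), (318, 64), (321, 67), (324, 67), (327, 66)]
```

Call:
send_rows(delta_pos=[[0,0,0.6],[0,0,0],[0,0,0],[0,0,0],[0,0,0],[0,0,0],[0,0,0],[0,0,0]], angular=[[0,0,0],[0,0,0],[0,0,0],[0,0,0],[0,0,0],[0,0,0],[0,0,0],[0,0,0]], gripper=[0.7,0,0,0,0,0,0,0])

```text
time: 29.8
position: [0.5295, 0.0668, 0.0579]
eef_rot: [-0.446, -0.548, -0.447, 0.549]
ft_force: [-2.5, -2.3, 4.1]
gripper_width: 0.0144
```

```bash
python3 - <<'E'
from h import *
a=np.radians(78.2);u=np.array([np.cos(a),np.sin(a)]);c0=np.array([.5413,.12]);s=monitor.sense()
print('along',(np.array(s['position'])[:2]-c0)@u)
go(.5576,.1985,.058,-11.8)
E
```

```text
along -0.05444945141435678
t 29.8 pos [0.5295 0.0668 0.0579] yaw -11.72 w 0.0144 f [-2.5 -2.3  4.1]
turn [ 0.001 -0.001  0.002] shift cm [-1.000e-02  6.000e-02 -1.346e+01]
```

Call:
send_rows(delta_pos=[[0,0,0],[0,0,0],[0.2,0,0],[0,0,0],[0,0,0],[0,0,0],[0,0,0],[0,0,0]], angular=[[0,0,0],[0,0,0],[0,0,0],[0,0,0],[0,0,0],[0,0,0],[0,0,0],[0,0,0]], gripper=[0.45,0.45,0.45,0.45,0,0,0,0], grip_force=15)

```text
time: 30.6
position: [0.5295, 0.067, 0.0556]
eef_rot: [-0.446, -0.548, -0.447, 0.549]
ft_force: [0.1, 0.1, -0.1]
gripper_width: 0.0188
```

```bash
python3 - <<'E'
from h import *
go(.5576,.1985,.058,-11.8)
E
```

```text
t 30.6 pos [0.5295 0.067  0.0556] yaw -11.73 w 0.0188 f [ 0.1  0.1 -0.1]
turn [ 0.001 -0.001  0.002] shift cm [ -0.24   0.06 -13.45]
```

Call:
send_rows(delta_pos=[[-0.2,0.1,-0.5],[0,0,-1.2],[0,0,-1.2],[0,0,-1.2],[0,0,0]], angular=[[0,0,0],[0,0,0],[0,0,0],[0,0,0],[0,0,0]], gripper=[0,0,0,0,0], grip_force=25)

```text
time: 31.1
position: [0.5388, 0.1096, 0.0573]
eef_rot: [-0.445, -0.548, -0.447, 0.549]
ft_force: [-0.5, -0.2, -1.3]
gripper_width: 0.0182
```

```bash
python3 - <<'E'
from h import *
go(.5576,.1985,.058,-11.8)
E
```

```text
t 31.1 pos [0.5388 0.1096 0.0573] yaw -11.76 w 0.0182 f [-0.5 -0.2 -1.3]
turn [0.001 0.    0.003] shift cm [-0.07  0.02 -9.09]
```

Call:
send_rows(delta_pos=[[0,-0.05,-0.8],[0,0,-1.0],[0,0,-1.2],[0,0,-1.0],[0,0,0]], angular=[[0,0,0],[0,0,0],[0,0,0],[0,0,0],[0,0,0]], gripper=[0,0,0,0,0])

```text
time: 31.6
position: [0.5469, 0.1528, 0.0569]
eef_rot: [-0.446, -0.547, -0.447, 0.549]
ft_force: [0.4, 0.3, -1.4]
gripper_width: 0.0177
```

```bash
python3 - <<'E'
from h import *
go(.5576,.1985,.058,-11.8)
E
```

```text
t 31.6 pos [0.5469 0.1528 0.0569] yaw -11.71 w 0.0177 f [ 0.4  0.3 -1.4]
turn [0.002 0.001 0.004] shift cm [-0.11  0.12 -4.7 ]
```

Call:
send_rows(delta_pos=[[-0.1,0.1,-0.8],[0,0,-1.0],[0,0,-1.0],[0,0,-0.6],[0,0,0]], angular=[[0,0,0.004],[0,0,0],[0,0,0],[0,0,0],[0,0,0]], gripper=[0,0,0,0,0])

```text
time: 32.1
position: [0.5551, 0.1885, 0.0576]
eef_rot: [-0.447, -0.548, -0.446, 0.549]
ft_force: [-0.7, -1.2, -0.7]
gripper_width: 0.0178
```

Call:
send_rows(delta_pos=[[0,0,-0.3],[0,0,-0.3],[0,0,0]], angular=[[0,0,0],[0,0,0],[0,0,0]], gripper=[0,0,0])

```text
time: 32.4
position: [0.5564, 0.1944, 0.0574]
eef_rot: [-0.447, -0.548, -0.446, 0.549]
ft_force: [1.7, 0.3, -0.9]
gripper_width: 0.0179
```

```bash
python3 - <<'E'
from h import *
go(.5576,.1985,.058,-11.8)
E
```

```text
t 32.4 pos [0.5564 0.1944 0.0574] yaw -11.74 w 0.0179 f [ 1.7  0.3 -0.9]
turn [0.001 0.002 0.   ] shift cm [-0.06  0.04 -0.43]
```

Continue in small steps until there is a force along y.

Call:
send_rows(delta_pos=[[0,0,-0.3],[0,0,-0.3]], angular=[[0,0,0],[0,0,0]], gripper=[0,0])

```text
time: 32.6
position: [0.5576, 0.1994, 0.0572]
eef_rot: [-0.447, -0.548, -0.445, 0.55]
ft_force: [0.3, -2.0, -1.0]
gripper_width: 0.0183
```

Call:
send_rows(delta_pos=[[0,0,-0.2],[0,0,-0.2]], angular=[[0,0,0],[0,0,0]], gripper=[0,0])

```text
time: 32.8
position: [0.5577, 0.2001, 0.0564]
eef_rot: [-0.447, -0.546, -0.444, 0.552]
ft_force: [-2.1, -6.9, -0.4]
gripper_width: 0.0179
```

Call:
send_rows(delta_pos=[[0,0,-0.3],[0,0,-0.3]], angular=[[0,0,0],[0,0,0]], gripper=[0,0])

```text
time: 33.0
position: [0.5577, 0.1999, 0.0549]
eef_rot: [-0.448, -0.543, -0.441, 0.556]
ft_force: [-2.8, -7.5, 1.6]
gripper_width: 0.018
```

```bash
python3 - <<'E'
from h import *
go(.5576,.1985,.058,-11.8)
E
```

```text
t 33.0 pos [0.5577 0.1999 0.0549] yaw -12.07 w 0.0180 f [-2.8 -7.5  1.6]
turn [-0.005  0.019  0.004] shift cm [-0.31  0.02  0.14]
```

Call:
send_rows(delta_pos=[[0,0,0],[0,0,0],[0,0,0],[0,0,0],[-0.3,0,0.2],[-2,0,0.3],[-4,0,0],[-4,0,0],[-3,0,4],[-2,0,4],[0,0,0],[0,0,0]], angular=[[0,0,0],[0,0,0],[0,0,0],[0,0,0],[0,0.015,0.004],[0,0,0],[0,0,0],[0,0,0],[0,0,0],[0,0,0],[0,0,0],[0,0,0]], gripper=[0,0.5,0.5,0.5,0.5,0.5,0.5,0.5,0.5,0.5,0.5,0.5])

```text
time: 34.2
position: [0.5414, 0.12, 0.2223]
eef_rot: [0.447, 0.552, 0.445, -0.545]
ft_force: [-0.0, -0.1, 0.0]
gripper_width: 0.0459
```

```bash
python3 - <<'E'
from h import *
go(.5576,.1985,.058,-11.8)
im,p=snap('wrist','w13.png'); t,q=snap('top','t13.png')
a=np.radians(78.2);u=np.array([np.cos(a),np.sin(a)]);c0=np.array([.5413,.12])
P=lambda al,z:proj(p,[*(c0+u*al),z])[0]
for nm,al,z in(('lip',.098,.1),('stubend home top',.064,.0835)): print(nm,P(al,z).round(1))
cx=int(P(.08,.0835)[0]); g=im.mean(2); r=int(P(.08,.0835)[1]); print(cx,r,[(i,int(g[i,cx-2:cx+3].mean())) for i in range(max(0,r-60),min(420,r+70),2)])
c=np.zeros((420,800,3),np.uint8)
c[:,:400]=im[:,80:480]; c[:,400:]=cv2.resize(t[130:270,70:203+70],(400,420),interpolation=cv2.INTER_CUBIC); cv2.imwrite('pics/c13.png',c)
E
```

```text
t 34.2 pos [0.5414 0.12   0.2223] yaw -11.80 w 0.0459 f [-0.  -0.1  0. ]
turn [-0.    -0.005 -0.009] shift cm [16.43 -0.02 -8.02]
lip [278.7  83.5]
stubend home top [278.8 124.8]
278 106 [(46, 243), (48, 244), (50, 250), (52, 253), (54, 254), (56, 253), (58, 250), (60, 251), (62, 253), (64, 249), (66, 252), (68, 254), (70, 253), (72, 252), (74, 253), (76, 253), (78, 247), (80, 253), (82, 251), (84, 154), (86, 84), (88, 84), (90, 92), (92, 101), (94, 104), (96, 104), (98, 88), (100, 88), (102, 106), (104, 104), (106, 85), (108, 103), (110, 112), (112, 95), (114, 89), (116, 112), (118, 109), (120, 85), (122, 105), (124, 115), (126, 146), (128, 153), (130, 134), (132, 129), (134, 131), (136, 133), (138, 132), (140, 131), (142, 133), (144, 133), (146, 133), (148, 131), (150, 133), (152, 133), (154, 132), (156, 133), (158, 134), (160, 133), (162, 132), (164, 134), (166, 134), (168, 133), (170, 134), (172, 147), (174, 139)]
```

View pics/c13.png

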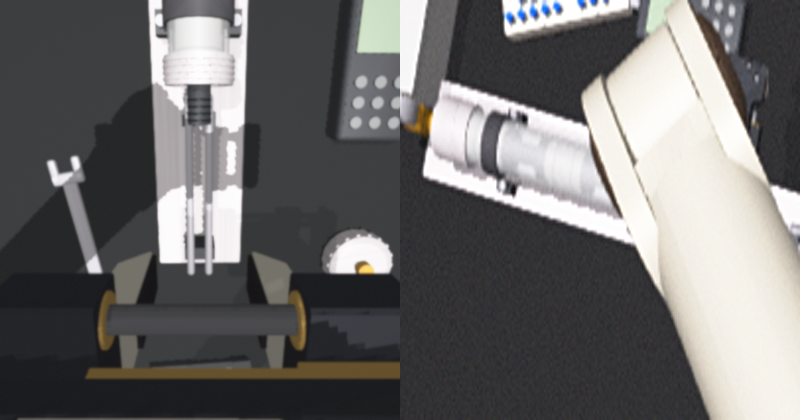

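```bash
python3 -c "
from h import *
s=monitor.sense();print(s['time'],s['ft_force']);print(ctrl.sign_off())"
```

```text
34.3 [-0.2594147   0.76617816  0.16823021]
the job is handed in; nothing more can be done
None
```

Both fresh cartridges are in the barrel, nose first behind the started one, and I handed the job in at 34.3 s of the 72 s allowed; no verdict came back. Each was laid on the cradle, let go, taken again by its stub and slid in.

- **Fully home:** the last slide stopped at the expected place. The push force rose from about 1–2 N to 7–8 N with no further travel, which I took as the stack reaching the closed end. The last picture puts the end of the visible stub within about 2 mm of the home position.
- **Limit of that check:** I placed the mouth only to about ±2 mm, against the 5 mm allowed. The two deeper cartridges were judged by the hard stop, not measured.
- **Released:** the arm ended clear of everything, with the wrist force near zero.
- **Left alone:** I never approached the thin element, cap, wrench, bottle, beaker or flow meter. A mid-run picture showed no change around the wrench. I did not measure the others against their starting places.
- **Readings that disagreed:** my first top-camera estimate of one cartridge was off by about 13 mm, so I used the wrist camera instead. The finger width read smaller than the nominal diameters (34–37 mm on the 38 mm body, 13–18 mm on the 22 mm stub). I regripped both stubs lower because of it, and both slid in without visible slip.

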